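# Prop the flip cover open and run the trim knob to its stop

## Robot

A 7-joint arm with a two-finger parallel gripper is mounted at the origin on a cart in front of the work surface, level with it; the furniture and walls round the work are solid. World frame = base frame: x ahead of the robot, y to its left, z up, the work surface at z = 0. Lengths are in mm, angles in degrees, forces in N, time in s.
With the tool pointing down it reaches from about 425 to 875 mm from the base axis. Payload 8.4 kg.
Tool frame: the origin (TCP) lies at the very end of the fingers, on their centre line; the grasp point (between the pads) lies robot.pinch_z behind it (robot.pinch_z is the distance from the TCP to the grasp point, in mm); z points along the fingers, y is the direction in which the jaws open and shut (so a half turn about z gives the same grasp; the last joint's range is limited). The gripper opens to 87 mm and grips with 3 to 60 N. Pads are 19 mm wide; open, the fingers measure 117 mm over their backs; the gripper's body (75 mm by 190 mm) begins 51 mm behind the grasp point.
Start: joints at [64.962, 19.091, 2.286, 83.961, -0.768, 76.965, -3.352], TCP at [215.395, -613.244, 222.546] pointing down, gripper open.
Joint ranges: [-147.57, 147.57], [-21.85, 119.76], [-74.77, 79.35], [14.55, 137.4], [-85.83, 265.84], [4.83, 119.75], [-152.11, 152.11]. Speed limits (degrees/s): [127.2, 127.2, 159.86, 159.86, 180, 180, 180].

## Interface

Orientations are given as a 3x3 rotation matrix whose columns are the frame's x, y, z axes.
In Python, from plant import robot gives the robot as it stands.
- The arm moves only by the tool servo_tool, never from a script. Its argument "targets" is a list of rows, each a list of 5 numbers: the shift along the tool's x, y, z in cm, then the turn about the tool's z in rad, then the opening, from -1 (shut) to 1 (fully open). A call has 1 to 12 rows; each row is the pose to reach, as a shift and turn from the pose commanded when the call began, along the tool's axes at that moment; what a row does not reach only later rows make up. A row lasts 1/8 s, in which the tool goes at most 62.5 mm and 10.7 degrees, less where a joint would pass 70% of its speed; a pose out of reach is approached as far as the arm can. A call with a gripper value outside its range is refused whole. The fingers move at their own pace and stop on an object; "squeeze" is the grip in N (left out, the last holds). Time passes only in rows, so rows that repeat a pose let the fingers close. It gives the time, the measured TCP pose, the force and the opening at its end, in the units of the state.
- robot.get_state(): the state, without advancing time (a new reading comes with each control period).
- robot.camera(name): name is "scene" or "side" or "wrist"; returns the picture (384x512x3 uint8, red, green, blue); there is no depth.
- robot.camera_model(name): a dict with "mtx" (3x3 intrinsics, pixels), "D" ([k1, k2, p1, p2, k3] as OpenCV has them; the pictures are not rectified), "extrinsics" (4x4, takes a point from camera to world coordinates); the wrist camera has in their place "T_tool_cam" (4x4, takes a point from camera to tool coordinates, whose origin is the TCP and whose axes are the flange's). Camera axes: x right, y down, z forward; pixel columns grow to the right and rows downward; lengths in mm; the calibration is good to about 2 mm. A picture is of the moment at which its call begins: read the wrist's pose just before it. camera_model takes no time and is no camera call.
- robot.sign_off(): hands the job in, once; it reports no verdict.
The state is a dict: "clock": time; "joint_positions": joint angles; "qvel": joint speeds; "effort": joint torques, N m; "eef_pos": TCP position; "ee_rot": TCP orientation; "contact_force": force on the tool from outside, world axes, zero at the start; "torque": the same for the moment, N m; "grip_width": finger opening in mm.
Only numpy, scipy, OpenCV 4.12 (cv2) and the standard library are available. Lean on these libraries where they do the work, as an engineer would, in place of code of your own. Each camera call takes 0.05 s, during which the arm holds its last target.

## Task

On the grey illumination console, take the steel prop pin from its parking hole, use its foot to lift the spring-loaded clear cover by the steel ear beside it, and stand the pin fully home in the seat hole under the hinge so that the cover leans on it and stays up by itself. Then turn the trim knob under the cover clockwise (seen from above) until it is against its stop. Work gently: never press or wrench the pin against the console or the cover with more than about 15 N, do not let the cover slam, keep the pin upright in its seat and leave the vial, the canister and the loupe where they stand.

Things in the scene. Friction and masses are not known exactly. Their poses are not given: they have to be found in the camera images.
- console: Fixed grey console, 170 (x) x 200 (y) x 40 mm high; origin at the centre of its underside, z up, front edge at -x. 'Console' positions below are in its frame, mm. A bare metal strip on its right (y -100 to -30) has two holes, 22 mm deep, 2 mm chamfer. Hinge posts 14 x 8 mm, up to z 88, stand at x 45, y -86, -14 and 92. The clear cover lies over the left part.
- seat (a point): Centre of the floor of the seat hole, the farther one, console (29.5, -60, 18); axes as the console's. It is 21 mm across; its mouth is at z 40, 22 mm higher.
- park (a point): Centre of the floor of the parking hole, the nearer one, console (-55, -60, 18), 24 mm across (a loose fit), 22 mm deep, where the prop pin stands at the start.
- cover_hinge (a point): Point on the cover's hinge axis in line with the two holes, console (45, -60, 84); axes as the console's, the hinge runs along y. A steel rod of 8 mm diameter lies on it.
- ear_tip (a point): Centre of the free end of the lifting ear, a steel bar that is part of the cover: 45 mm long from the hinge axis, 18 wide (console y -69 to -51), 5 thick. The ear's angle above level is the cover's angle less 0.26 rad; closed, it points to the console's -x and down, tip at about (1.5, -60, 72), its underside 30 mm above the panel.
- cover (a joint): Cover angle, rad: 0 closed (level), 1.57 upright, stop at 1.9. Clear plate 113 x 84 x 3 mm in a grey frame at z 84, console y -2 to 82, hinged at its far edge. Spring and weight (about 0.06 N m) shut it whenever it is let go; lifting at the ear's end takes 1 to 2 N. Propped, the ear rests on the pin's shank and the cover stands at about 1.4 to 1.6.
- trim (a joint): Trim knob angle, rad, growing clockwise seen from above: starts between 0 and 0.4, end stop at 1.25. At 0 the grip bar lies along the console's x. It stays where it is left (friction 0.06 N m).
- trim_grip (a point): On the knob's axis at mid-height of its grip bar, console (-45, 40, 55.5). The bar is 38 long x 12 wide x 18 mm high (z 46.5 to 64.5), black, a white line at one end, on a 42 mm disc; the point's x axis lies along the bar and turns with it.
- prop: Loose steel prop pin, 90 g, 152 mm long, upright along its z; origin at the centre of its foot's underside. Foot 20 mm across up to z 22 (lowest 2 mm: 17 across), shank 11 mm across, z 22 to 120, head a black block 16 x 16 mm, z 120 to 152. The foot's top is a shoulder 4.5 mm wide round the shank: it goes under the ear's end to lift it.
- prop_grip (a point): Centre of the pin's square head, 136 mm above its foot's underside; x and y axes square to the head's faces. Grip it here.
- prop_foot (a point): Centre of the pin's foot's underside.
- vial: Glass sample vial with a blue screw cap, 24 mm across, 52 mm tall, loose, left of the console; bystander. Origin under its centre.
- canister: Black screw canister with a white lid, 40 mm across, 62 mm tall, loose, right of the console; bystander. Origin under its centre.
- loupe: Black stand loupe, 42 mm across, 37 mm tall, loose, right of the console; bystander. Origin under its centre.
Things that resemble listed ones, but are neither listed nor needed, are in the scene too. Several things have the shape of the prop; the one meant has the colours described above.

How it is judged (in metres and radians):
On the way, in this order (a step that is already met when the one before it is completed fails the run):
1. the pin stands home in the seat hole, let go, and holds the cover up (value of joint cover above 1.2 rad and horizontal distance between prop_foot and seat below 0.004 m and z of prop_foot in the frame of seat below 0.004 m and contact force between each of the arm, the fingers and prop below 0.3 N), for 0.3 s.
2. the trim knob is turned clockwise to its stop (value of joint trim above 1.19 rad), for 0.2 s.
At the end, for the whole second after the job is handed in: The trim knob is at its stop (within 0.06 rad); the prop pin stands let go in the seat hole, its foot within 4 mm of the hole's floor and axis, upright within 0.2 rad and at rest; the cover leans on it, at 1.2 rad or more (all of step 1 and value of joint trim above 1.19 rad and angle between prop's own z axis and vertical below 0.2 rad and linear speed of prop below 0.02 m/s); the robot touches nothing.
It fails at once if the pin is forced (while held, more than 18 N between the pin and the console with its cover) (contact force between prop and console above 18 N and contact force between the fingers and prop above 1 N).
It fails at once if the cover slams shut (below 0.6 rad it still falls faster than 3 rad/s) (velocity of joint cover below -3 rad/s and value of joint cover below 0.6 rad).
It fails at once if the vial, the canister or the loupe is moved by more than 20 mm (distance of any of vial, canister, loupe from where it was at the start of the episode above 0.02 m).
It also fails if it takes over 69 s, if anything falls off the work surface, if the arm or the gripper's body presses on something with over 40 N, if the wrist force passes 120 N, or if a joint passes its speed limit or range.

## Working session

There is one attempt and no reset: what is moved stays moved. The work goes in short steps, Python scripts to look and compute and a tool call to move; the robot and the scene stay as the last step left them, time stands still between calls to the robot, and variables do not carry over. Pictures are saved under pics/ and viewed, and the job is handed in when it is done.

Besides the shell and the picture viewer there is one more tool, called after "Emit:" by a JSON object that holds its "method" and its "body", one argument or row to a line. servo_tool: Moves the arm, as the interface text tells. Its arguments: {"type":"object","properties":{"targets":{"type":"array"},"squeeze":{"type":"number"}},"required":["targets"]}

```bash
ls; mkdir -p pics; python3 - <<'E'
from plant import robot
import cv2,numpy as np
np.set_printoptions(precision=3,suppress=True)
print(robot.pinch_z, robot.get_state())
for n in ["scene","side","wrist"]:
    m=robot.camera_model(n); print(n,m)
    cv2.imwrite(f"pics/{n}0.png",robot.camera(n)[:,:,::-1])
E
```

```text
pics
18.700000000000003 {'clock': 0.0, 'joint_positions': array([64.96 , 19.13 ,  2.285, 84.011, -0.766, 76.966, -3.352]), 'qvel': array([ 0.031, -0.   ,  0.006, -0.148,  0.083,  0.086, -0.027]), 'effort': array([  0.001, -65.635,   1.336, -40.38 ,  -0.06 ,   0.045,   0.   ]), 'eef_pos': array([ 215.236, -612.829,  221.678]), 'ee_rot': array([[ 0.943,  0.331, -0.001],
       [ 0.331, -0.943,  0.001],
       [-0.   , -0.002, -1.   ]]), 'contact_force': array([-0.101, -0.101, -0.471]), 'torque': array([-0.041, -0.007, -0.062]), 'grip_width': 86.90945492742702}
scene {'mtx': array([[356.986,   0.   , 252.558],
       [  0.   , 356.986, 195.363],
       [  0.   ,   0.   ,   1.   ]]), 'D': array([0.012, 0.   , 0.   , 0.   , 0.   ]), 'extrinsics': array([[ -0.815,  -0.366,   0.449, 140.592],
       [ -0.579,   0.544,  -0.607, 282.011],
       [ -0.022,  -0.755,  -0.656, 661.715],
       [  0.   ,   0.   ,   0.   ,   1.   ]])}
side {'mtx': array([[496.033,   0.   , 258.025],
       [  0.   , 496.033, 196.646],
       [  0.   ,   0.   ,   1.   ]]), 'D': array([0.03, 0.  , 0.  , 0.  , 0.  ]), 'extrinsics': array([[ -0.93 ,  -0.202,   0.308, 180.746],
       [ -0.368,   0.553,  -0.748, 565.933],
       [ -0.019,  -0.808,  -0.588, 725.997],
       [  0.   ,   0.   ,   0.   ,   1.   ]])}
wrist {'mtx': array([[271.093,   0.   , 256.2  ],
       [  0.   , 271.093, 195.283],
       [  0.   ,   0.   ,   1.   ]]), 'D': array([-0.017,  0.   ,  0.   ,  0.   ,  0.   ]), 'T_tool_cam': array([[   0.   ,   -0.953,   -0.303,   83.813],
       [   1.   ,    0.   ,    0.   ,   -0.244],
       [  -0.   ,   -0.303,    0.953, -161.101],
       [   0.   ,    0.   ,    0.   ,    1.   ]])}
```

View pics/scene0.png

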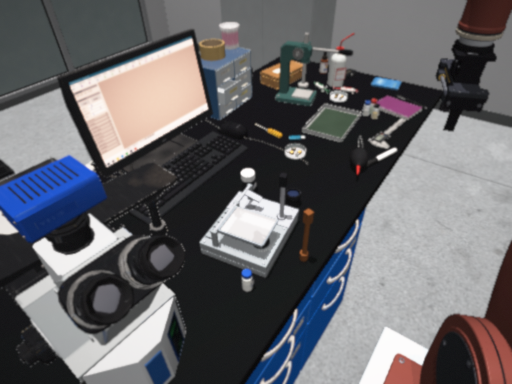

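View pics/side0.png

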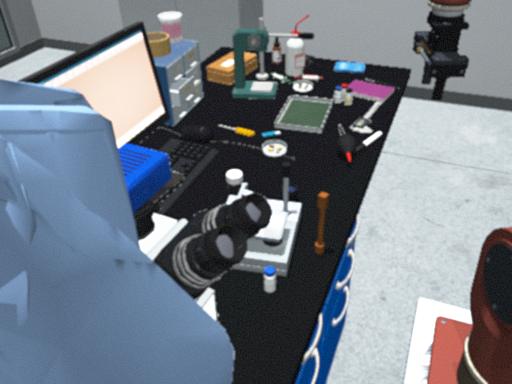

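View pics/wrist0.png

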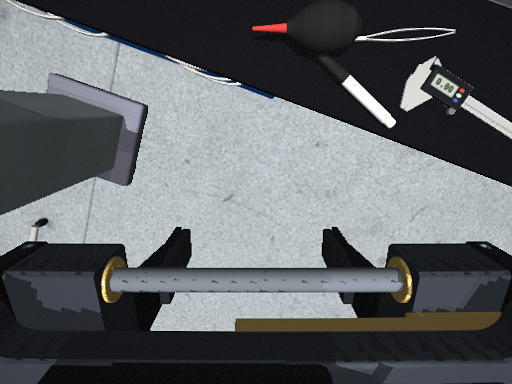

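```bash
python3 - <<'E'
import cv2
a=cv2.imread("pics/scene0.png")[155:305,185:335]; cv2.imwrite("pics/sc_z.png",cv2.resize(a,(600,600),interpolation=cv2.INTER_CUBIC))
a=cv2.imread("pics/side0.png")[150:300,205:355]; cv2.imwrite("pics/si_z.png",cv2.resize(a,(600,600),interpolation=cv2.INTER_CUBIC))
E
```

```text
(no output)
```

View pics/sc_z.png

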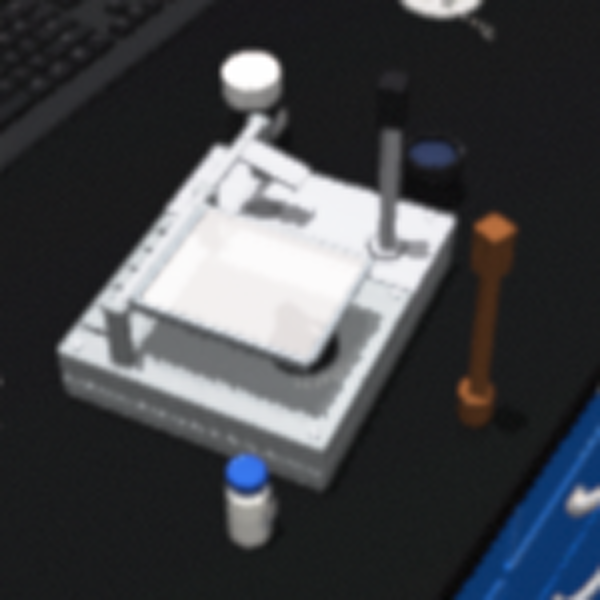

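View pics/si_z.png

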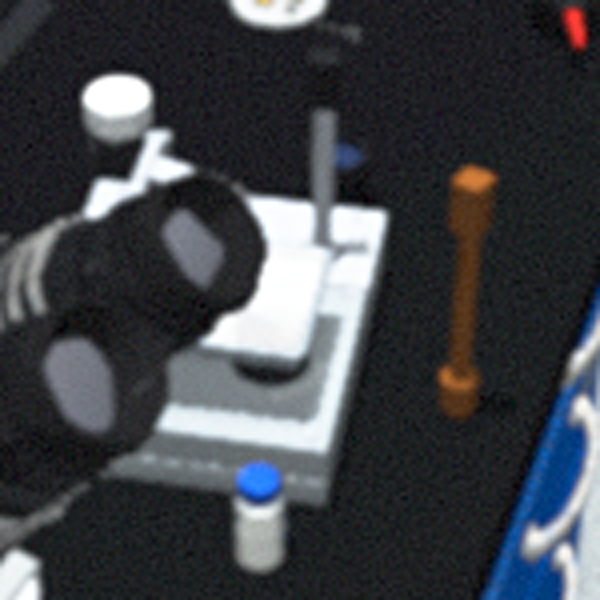

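```bash
cat > h.py <<'E'
from plant import robot
import cv2,numpy as np
from scipy.optimize import least_squares
np.set_printoptions(precision=3,suppress=True)
def proj(n,P,st=None,m=None):
    m=m or robot.camera_model(n)
    if n=="wrist":
        st=st or robot.get_state()
        T=np.eye(4);T[:3,:3]=st["ee_rot"];T[:3,3]=st["eef_pos"];E=T@m["T_tool_cam"]
    else:E=m["extrinsics"]
    I=np.linalg.inv(E); r=cv2.Rodrigues(I[:3,:3])[0]
    return cv2.projectPoints(np.asarray(P,float).reshape(-1,1,3),r,I[:3,3],m["mtx"],m["D"])[0].reshape(-1,2)
def c2w(p,P):
    x,y,a=p[:3]; P=np.asarray(P,float).reshape(-1,3);c,s=np.cos(a),np.sin(a)
    return np.c_[x+c*P[:,0]-s*P[:,1],y+s*P[:,0]+c*P[:,1],P[:,2]]
def w2tool(st,P): return st["ee_rot"].T@(np.asarray(P)-st["eef_pos"])
E
python3 - <<'E'
from h import *
P=[(-85,100,40),(85,100,40),(-85,-100,40),(85,-100,40),(-85,100,0),(85,100,0)]
z=np.array([(322,445),(62,350),(455,215),(215,148),(318,488),(62,390)])/4+[185,155]
m=robot.camera_model("scene")
f=lambda p:(proj("scene",c2w(p,P),m=m)-z).ravel()
best=min((least_squares(f,[600,-150,a]) for a in(-.5,0,.5)),key=lambda r:r.cost)
print(best.x,best.fun.reshape(-1,2))
p=best.x
print(proj("scene",c2w(p,[(-55,-60,40),(-55,-60,170),(-45,40,64)]),m=m)*4-np.array([185,155])*4)
print(c2w(p,[(-55,-60,154),(29.5,-60,18),(-45,40,55)]))
E
```

```text
[ 506.982 -203.506    0.163] [[ 0.167  0.32 ]
 [-1.568 -0.954]
 [-0.419  0.142]
 [ 0.195 -1.132]
 [ 1.126  0.774]
 [ 0.434  0.244]]
[[385.183 241.768]
 [392.376  75.814]
 [302.256 318.205]]
[[ 462.46  -271.644  154.   ]
 [ 545.838 -257.916   18.   ]
 [ 456.081 -171.348   55.   ]]
```

Emit:
{"method": "servo_tool", "body": {
  "targets": [
    [4, -3, -3, -0.14, 1],
    [8.5, -6.5, -6, -0.3, 1],
    [13, -10, -8, -0.45, 1],
    [17.5, -13.5, -10, -0.6, 1],
    [22, -17, -10.8, -0.75, 1],
    [26.5, -20.5, -10.8, -0.9, 1],
    [31, -24, -10.8, -1.05, 1],
    [35.5, -27.5, -10.8, -1.2, 1],
    [40.5, -31, -10.8, -1.35, 1],
    [40.5, -31, -10.8, -1.396, 1],
    [40.5, -31, -10.8, -1.396, 1]
  ]
}}

```text
clock: 1.52
eef_pos: [494.8, -186.3, 330.3]
ee_rot: [[-0.163, 0.987, -0.001], [0.987, 0.163, 0.0], [0.0, -0.001, -1.0]]
contact_force: [1.0, -0.2, -0.5]
grip_width: 87.5
```

```bash
python3 - <<'E'
from h import *
s=robot.get_state(); print(s["clock"],s["eef_pos"],s["ee_rot"],s["joint_positions"],s["contact_force"])
cv2.imwrite("pics/w1.png",robot.camera("wrist")[:,:,::-1])
s=robot.get_state(); print(s["clock"],s["eef_pos"],s["qvel"])
E
```

```text
1.525 [ 494.786 -186.272  330.276] [[-0.163  0.987 -0.001]
 [ 0.987  0.163  0.   ]
 [ 0.    -0.001 -1.   ]] [ 39.011   4.288 -24.581  89.518   1.79   86.618  23.749] [ 0.969 -0.243 -0.464]
1.575 [ 494.492 -187.008  330.309] [ 0.772 -0.085  0.659 -0.02   0.006 -0.052 -0.388]
```

View pics/w1.png

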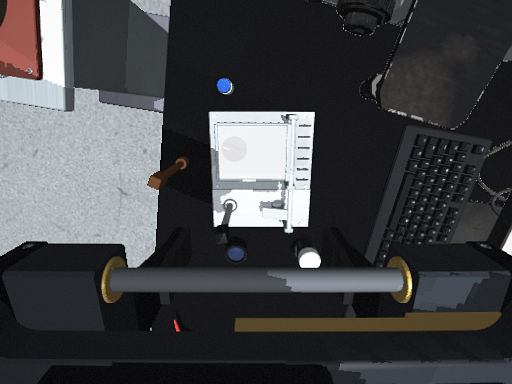

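```bash
python3 - <<'E'
import cv2
a=cv2.imread("pics/w1.png")[100:250,195:335]; cv2.imwrite("pics/w1z.png",cv2.resize(a,(560,600),interpolation=cv2.INTER_CUBIC))
E
```

```text
(no output)
```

View pics/w1z.png

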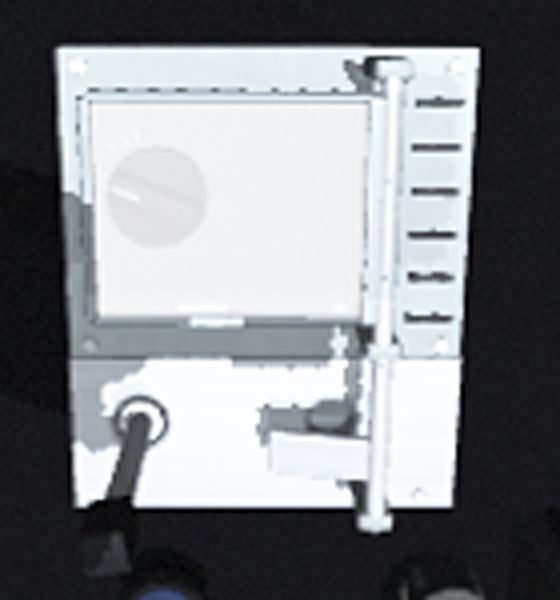

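```bash
python3 - <<'E'
from h import *
P=[(-85,100,40),(85,100,40),(-85,-100,40),(85,-100,40)]
z=np.array([(57,46),(480,47),(75,507),(453,508)])/4+[195,100]
m=robot.camera_model("wrist")
s={"ee_rot":robot.get_state()["ee_rot"],"eef_pos":np.array([494.786,-186.272,330.276])}
f=lambda p:(proj("wrist",c2w(p,P),s,m)-z).ravel()
r=least_squares(f,[507,-203,.163]);p=r.x
print(p,r.fun)
pr=lambda Q:(proj("wrist",c2w(p,Q),s,m)-[195,100])*4
print(pr([(-55,-60,40),(29.5,-60,40),(-45,40,40),(1.5,-60,72),(-55,-60,138),(-55,-60,170),(45,-86,88),(45,92,88)]))
print(c2w(p,[(-55,-60,154)]))
E
```

```text
[ 506.728 -204.119    0.158] [-0.467 -0.024  0.401  0.094  0.468 -0.059 -0.393 -0.018]
[[140.64  424.041]
 [331.631 424.652]
 [158.528 197.157]
 [269.878 450.776]
 [115.263 517.634]
 [104.109 558.802]
 [376.762 524.913]
 [396.442  71.293]]
[[ 461.875 -272.039  154.   ]]
```

Emit:
{"method": "servo_tool", "body": {
  "targets": [
    [-4, -2.3, 2, 0, 1],
    [-7.9, -4.6, 5.5, 0, 0.6],
    [-7.9, -4.6, 8, 0, 0.6],
    [-7.9, -4.6, 8, 0, 0.6],
    [-7.9, -4.6, 8, 0, 0.6]
  ]
}}

```text
clock: 2.2
eef_pos: [462.6, -272.0, 251.8]
ee_rot: [[-0.162, 0.987, 0.001], [0.987, 0.162, -0.001], [-0.001, 0.001, -1.0]]
contact_force: [0.3, 1.3, 0.4]
grip_width: 70.1
```

```bash
python3 - <<'E'
from h import *
s=robot.get_state(); print(s["clock"],s["eef_pos"],s["ee_rot"],s["qvel"],s["contact_force"],s["grip_width"])
im=robot.camera("wrist")[:,:,::-1]
cv2.imwrite("pics/w2.png",im)
print(proj("wrist",c2w([506.73,-204.1,.158],[(-55,-60,170),(-55,-60,138),(-55,-60,40)]),s))
a=im[110:250,180:330]; cv2.imwrite("pics/w2z.png",cv2.resize(a,(600,560),interpolation=cv2.INTER_CUBIC))
E
```

```text
2.2 [ 462.638 -271.996  251.783] [[-0.162  0.987  0.001]
 [ 0.987  0.162 -0.001]
 [-0.001  0.001 -1.   ]] [-0.437 -0.33  -0.351 -0.572 -0.032 -0.137  0.133] [0.254 1.318 0.39 ] 70.11015353612963
[[255.253 201.928]
 [255.331 192.062]
 [255.492 171.68 ]]
```

View pics/w2.png

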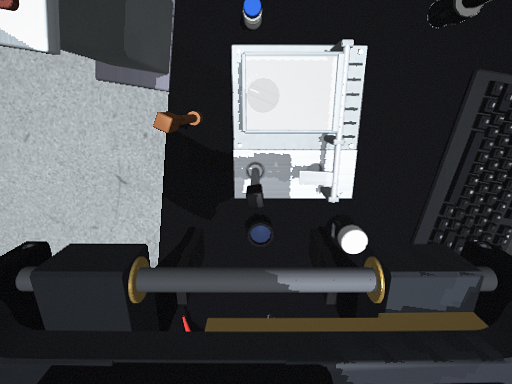

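View pics/w2z.png

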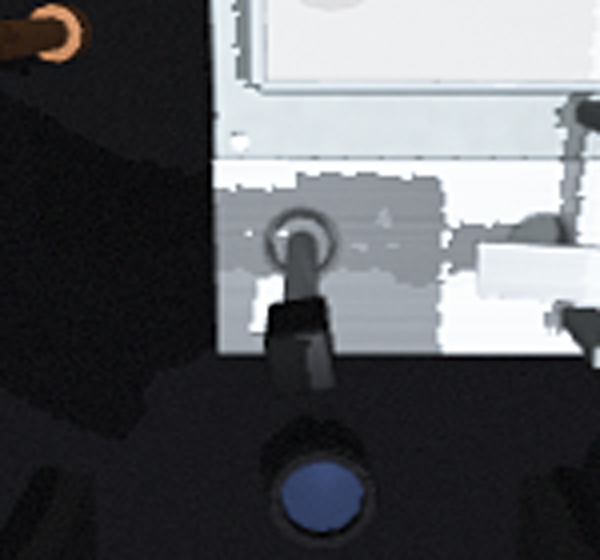

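```bash
python3 - <<'E'
import cv2,numpy as np
im=cv2.imread("pics/w2.png")[178:214,235:275].astype(float)
a=np.clip((im-5)*4,0,255).astype(np.uint8); cv2.imwrite("pics/w2h.png",cv2.resize(a,None,fx=15,fy=15,interpolation=cv2.INTER_CUBIC))
E
```

```text
(no output)
```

View pics/w2h.png

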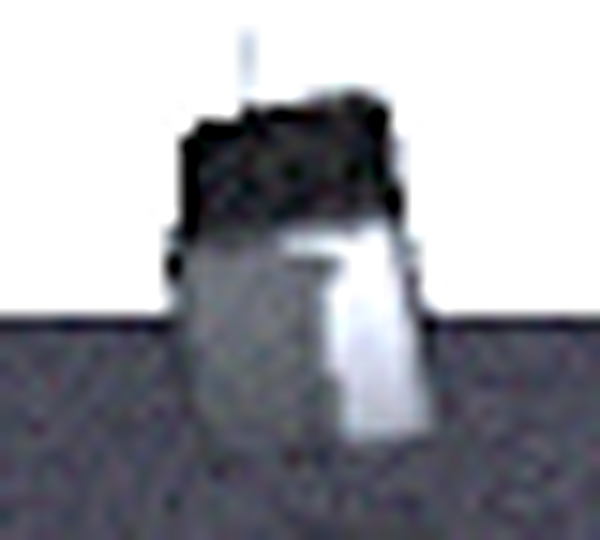

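```bash
python3 - <<'E'
from h import *
z=np.array([(174,250),(392,226),(435,438),(210,458)])/15-0.5+[235,178]
m=robot.camera_model("wrist")
s=dict(eef_pos=np.array([462.638,-271.996,251.783]),ee_rot=robot.get_state()["ee_rot"])
# columns: right ~ +x console ; up ~ +y
sq=[(-8,8,170),(8,8,170),(8,-8,170),(-8,-8,170)]
f=lambda p:(proj("wrist",c2w(p,sq),s,m)-z).ravel()
r=least_squares(f,[462,-272,.158]);print(r.x,np.degrees(r.x[2]),r.fun)
g=lambda p:(proj("wrist",c2w(p,np.array(sq)*[p[3],p[3],1]),s,m)-z).ravel()
r=least_squares(g,[462,-272,.158,1]);print(r.x,np.degrees(r.x[2]),r.fun)
E
```

```text
[ 461.138 -270.688    0.305] 17.465984828646786 [-1.076 -0.546  1.29  -1.255  0.684  0.511 -0.906  1.403]
[ 461.131 -270.643    0.305    0.882] 17.46508394494786 [ 0.07   0.222  0.428 -0.211 -0.428 -0.322 -0.079  0.312]
```

Emit:
{"method": "servo_tool", "body": {
  "targets": [
    [0, 0, 3, -0.06, 0.2],
    [0, 0, 6, -0.12, 0],
    [0, 0, 6, -0.12, -0.2],
    [0, 0, 6, -0.12, -0.2]
  ],
  "squeeze": 40
}}

```text
clock: 2.75
eef_pos: [463.2, -272.1, 192.4]
ee_rot: [[-0.278, 0.96, 0.002], [0.96, 0.278, -0.001], [-0.002, 0.002, -1.0]]
contact_force: [-0.1, 0.1, 0.9]
grip_width: 39.2
```

```bash
python3 - <<'E'
from h import *
s=robot.get_state(); print(s["clock"],s["eef_pos"],s["ee_rot"],s["qvel"],s["contact_force"],s["grip_width"])
im=robot.camera("wrist")[:,:,::-1]
cv2.imwrite("pics/w3.png",im)
print(w2tool(s,[461.3,-271,139.5]))
im=np.clip(im.astype(float)*2.5,0,255)[150:300,170:340]
cv2.imwrite("pics/w3z.png",cv2.resize(im,None,fx=4,fy=4,interpolation=cv2.INTER_CUBIC)[:600])
E
```

```text
2.75 [ 463.187 -272.101  192.443] [[-0.278  0.96   0.002]
 [ 0.96   0.278 -0.001]
 [-0.002  0.002 -1.   ]] [ 0.079 -0.298 -0.054 -0.353 -0.006 -0.314  0.184] [-0.079  0.149  0.943] 39.20838533810242
[ 1.665 -1.59  52.938][ WARN:0@1.181] global loadsave.cpp:1063 imwrite_ Unsupported depth image for selected encoder is fallbacked to CV_8U.
```

View pics/w3z.png

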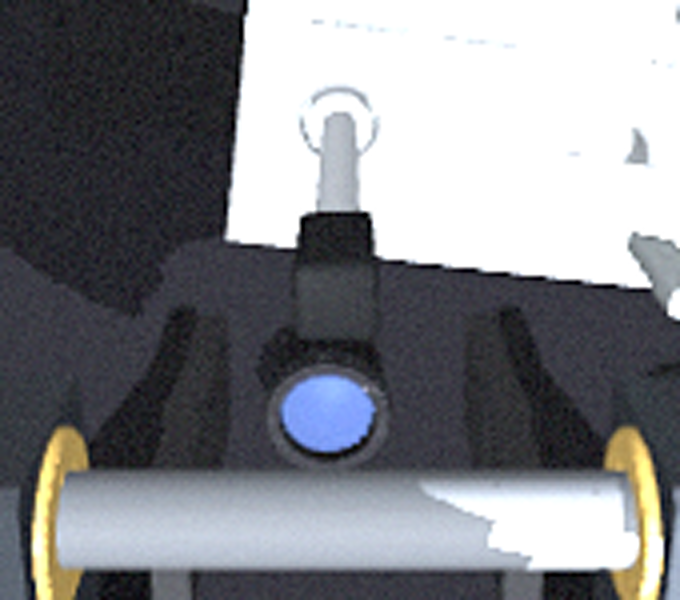

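Emit:
{"method": "servo_tool", "body": {
  "targets": [
    [0.17, -0.15, 2, 0, -0.2],
    [0.17, -0.15, 4, 0, -0.2],
    [0.17, -0.15, 5.3, 0, -0.2],
    [0.17, -0.15, 5.3, 0, -0.2],
    [0.17, -0.15, 5.3, 0, -0.6],
    [0.17, -0.15, 5.3, 0, -1],
    [0.17, -0.15, 5.3, 0, -1],
    [0.17, -0.15, 5.3, 0, -1]
  ]
}}

```text
clock: 3.8
eef_pos: [460.7, -270.9, 138.1]
ee_rot: [[-0.279, 0.96, 0.001], [0.96, 0.279, -0.001], [-0.001, 0.001, -1.0]]
contact_force: [0.2, -0.3, 3.9]
grip_width: 15.8
```

```bash
python3 - <<'E'
from h import *
s=robot.get_state(); print(s["clock"],s["eef_pos"],s["ee_rot"],s["qvel"],s["contact_force"],s["torque"],s["grip_width"])
im=robot.camera("wrist")[:,:,::-1]
im=np.clip(im.astype(float)*2,0,255)[130:330,130:380].astype(np.uint8)
cv2.imwrite("pics/w4z.png",cv2.resize(im,None,fx=3,fy=3,interpolation=cv2.INTER_CUBIC)[:600])
E
```

```text
3.8 [ 460.718 -270.934  138.132] [[-0.279  0.96   0.001]
 [ 0.96   0.279 -0.001]
 [-0.001  0.001 -1.   ]] [-0.013 -0.055  0.068 -0.145  0.137 -0.006  0.146] [ 0.243 -0.261  3.897] [ 0.026 -0.084  0.006] 15.764919581168085
```

View pics/w4z.png

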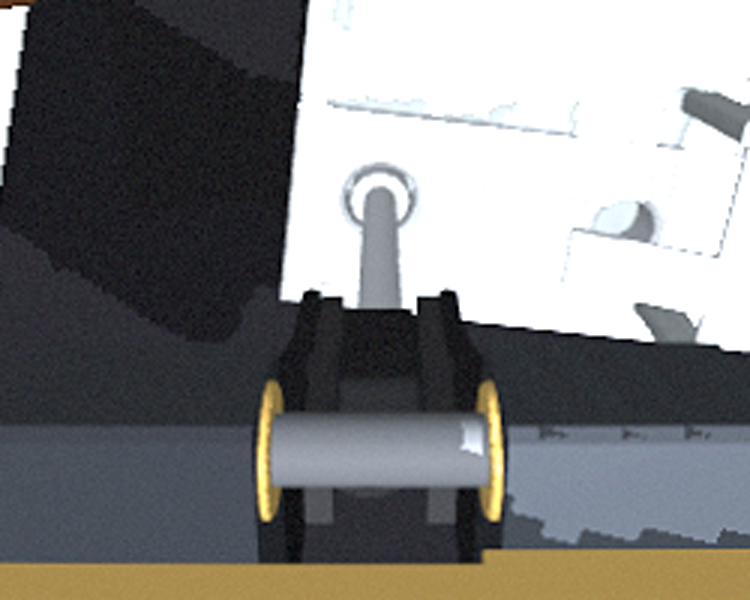

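Emit:
{"method": "servo_tool", "body": {
  "targets": [
    [0, 0, -0.7, 0, -1],
    [0, 0, -1.6, 0, -1],
    [0, 0, -2.6, 0, -1],
    [0, 0, -2.6, 0, -1],
    [-0.2, 1.2, -2.6, 0, -1],
    [-0.35, 2.4, -2.6, 0, -1],
    [-0.44, 3.4, -2.6, 0, -1],
    [-0.44, 3.4, -2.6, 0, -1],
    [-0.44, 3.4, -2.6, 0, -1]
  ]
}}

```text
clock: 4.97
eef_pos: [493.9, -265.5, 163.3]
ee_rot: [[-0.279, 0.96, -0.001], [0.96, 0.279, 0.0], [0.0, -0.001, -1.0]]
contact_force: [0.7, -1.7, -2.3]
grip_width: 15.4
```

```bash
python3 - <<'E'
from h import *
s=robot.get_state(); print(s["clock"],s["eef_pos"],s["ee_rot"],s["qvel"],s["contact_force"],s["torque"],s["grip_width"])
im=robot.camera("wrist")[:,:,::-1]
cv2.imwrite("pics/w5.png",im)
im=np.clip(im.astype(float)*.8,0,255)[60:260,130:380].astype(np.uint8)
cv2.imwrite("pics/w5z.png",cv2.resize(im,None,fx=3,fy=3,interpolation=cv2.INTER_CUBIC)[:600])
a=robot.camera("scene")[:,:,::-1][155:305,185:335]; cv2.imwrite("pics/sc5z.png",cv2.resize(a,(600,600),interpolation=cv2.INTER_CUBIC))
E
```

```text
4.975 [ 493.946 -265.494  163.286] [[-0.279  0.96  -0.001]
 [ 0.96   0.279  0.   ]
 [ 0.    -0.001 -1.   ]] [ 0.268 -0.366  0.205  0.215  0.023 -0.    -0.012] [ 0.702 -1.708 -2.286] [ 0.002 -0.167  0.009] 15.444919714180934
```

View pics/w5z.png

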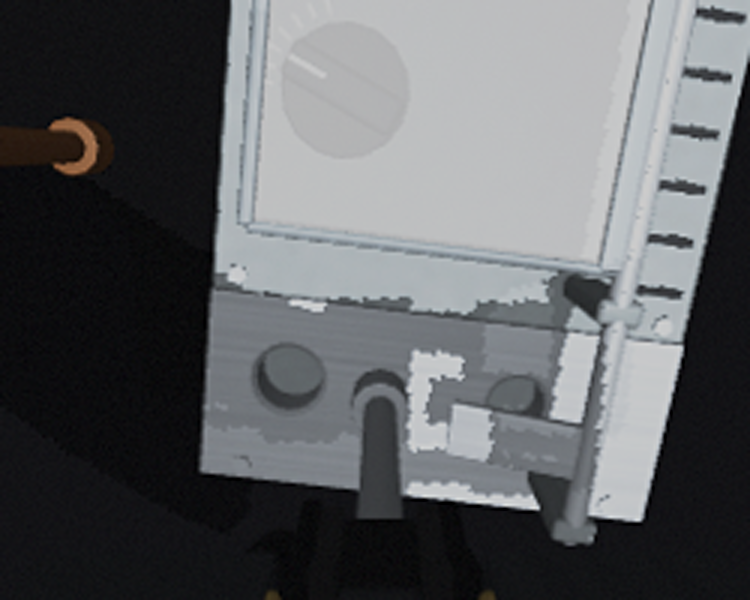

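View pics/sc5z.png

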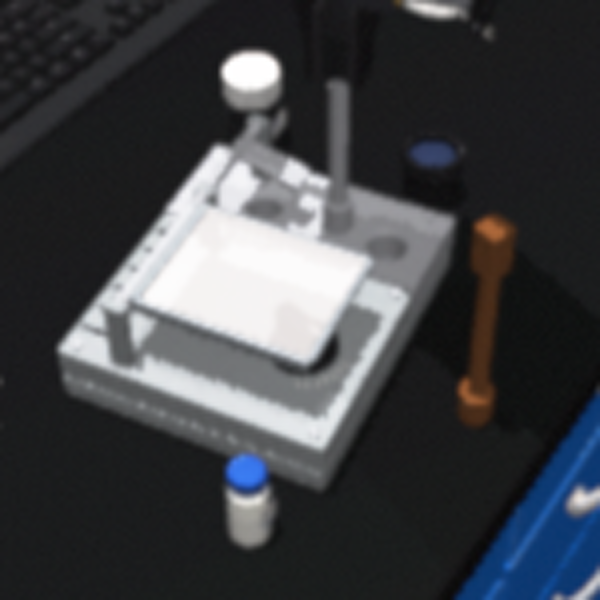

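```bash
python3 - <<'E'
from h import *
P=[(-85,-100,40),(85,-100,40),(-85,-30,40),(85,-30,40),(-55,-60,40)]
z=(np.array([(200,472),(642,521),(212,288),(683,344),(290,377)])+.5)/3-.5+[130,60]
m=robot.camera_model("wrist")
s=dict(eef_pos=np.array([493.946,-265.494,163.286]),ee_rot=np.array([[-.279,.96,-.001],[.96,.279,0],[0,-.001,-1]]))
f=lambda p:(proj("wrist",c2w(p,P),s,m)-z).ravel()
r=least_squares(f,[507,-203,.163]);p=r.x
print(p,r.fun.reshape(-1,2))
np.save("p.npy",p)
def pr(Q,w=False):return (proj("wrist",Q if w else c2w(p,Q),s,m)-[130,60]+.5)*3-.5
print(pr([(1.5,-69,74.8),(1.5,-51,74.8),(29.5,-60,40)]))
t=s["eef_pos"]
for dx in(0,):
  print(pr([t-[0,0,120-22-0],t-[0,0,0],t-[0,0,120]],True))
c,sn=np.cos(p[2]),np.sin(p[2]);R=np.array([[c,sn],[-sn,c]])
print("TCP console",R@(t[:2]-p[:2]))
E
```

```text
[ 505.697 -202.593    0.162] [[ 0.026 -0.282]
 [ 0.179 -0.07 ]
 [-0.366 -0.279]
 [ 0.647  0.133]
 [-0.468  0.62 ]]
[[446.448 453.797]
 [454.585 401.767]
 [518.241 405.701]]
[[379.349 411.304]
 [378.648 548.384]
 [379.445 392.524]]
TCP console [-21.753 -60.178]
```

Emit:
{"method": "servo_tool", "body": {
  "targets": [
    [-0.08, 0.6, 0, 0, -1],
    [-0.14, 1.1, 0, 0, -1],
    [-0.18, 1.45, 0, 0, -1],
    [-0.2, 1.6, 0, 0, -1],
    [-0.2, 1.6, 0, 0, -1]
  ]
}}

```text
clock: 5.7
eef_pos: [510.2, -262.9, 163.5]
ee_rot: [[-0.279, 0.96, -0.0], [0.96, 0.279, 0.0], [0.0, -0.0, -1.0]]
contact_force: [0.0, 0.4, 0.4]
grip_width: 15.6
```

```bash
cat >> h.py <<'E'
def rep(p=None):
    p=np.load("p.npy")
    s=robot.get_state();t=s["eef_pos"];c,sn=np.cos(p[2]),np.sin(p[2]);R=np.array([[c,sn],[-sn,c]])
    print(s["clock"],"console",R@(t[:2]-p[:2]),"z",t[2],"F",s["contact_force"],"Fc",R@s["contact_force"][:2],"T",s["torque"],"w",s["grip_width"],"yaw",np.arctan2(s["ee_rot"][1,0],s["ee_rot"][0,0]))
    return s
def shot(n,x0,x1,y0,y1,k,f,cam="wrist"):
    im=robot.camera(cam)[:,:,::-1]
    im=np.clip(im.astype(float)*k,0,255)[y0:y1,x0:x1].astype(np.uint8)
    cv2.imwrite(f"pics/{n}.png",cv2.resize(im,None,fx=f,fy=f,interpolation=cv2.INTER_CUBIC))
E
python3 - <<'E'
from h import *
rep(); shot("w6z",130,380,60,260,.8,3)
E
```

```text
5.7 console [ -5.335 -60.225] z 163.51208908561927 F [0.002 0.411 0.405] Fc [0.068 0.406] T [ 0.007 -0.073  0.037] w 15.645102799934575 yaw 1.8538827714127835
```

View pics/w6z.png

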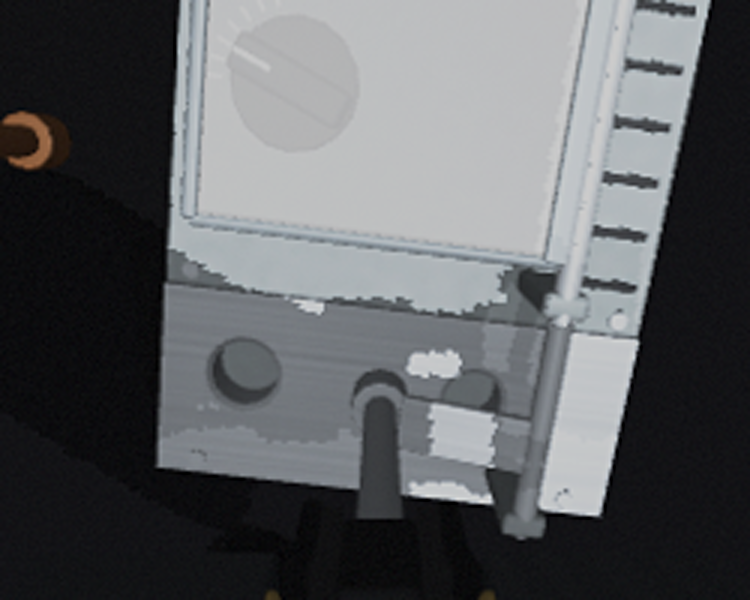

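```bash
python3 - <<'E'
import numpy as np
for a in np.arange(-.26,1.5,.1):
    d=np.array([-np.cos(a),np.sin(a)]);n=np.array([-np.sin(a),-np.cos(a)]);H=np.array([45,84])
    U=H+45*d+2.5*n;T=H+45*d-2.5*n
    ax=min(U[0],T[0])-6.0; dx=ax+5.3; dz=U[1]-22+120-163.5
    print("%.2f axis %.1f dx %.1f dz(up) %.1f overlap %.1f | ty %.2f tx %.2f tz %.2f cm"%(a,ax,dx,dz,ax+10-U[0],dx*.0993,-dx*.012,-dz/10))
E
```

```text
-0.26 axis -5.1 dx 0.2 dz(up) 4.5 overlap 2.7 | ty 0.02 tx -0.00 tz -0.45 cm
-0.16 axis -5.8 dx -0.5 dz(up) 8.9 overlap 3.2 | ty -0.05 tx 0.01 tz -0.89 cm
-0.06 axis -6.1 dx -0.8 dz(up) 13.3 overlap 3.7 | ty -0.08 tx 0.01 tz -1.33 cm
0.04 axis -6.1 dx -0.8 dz(up) 17.8 overlap 4.0 | ty -0.08 tx 0.01 tz -1.78 cm
0.14 axis -5.9 dx -0.6 dz(up) 22.3 overlap 4.0 | ty -0.06 tx 0.01 tz -2.23 cm
0.24 axis -5.3 dx -0.0 dz(up) 26.8 overlap 4.0 | ty -0.00 tx 0.00 tz -2.68 cm
0.34 axis -4.3 dx 1.0 dz(up) 31.2 overlap 4.0 | ty 0.10 tx -0.01 tz -3.12 cm
0.44 axis -2.8 dx 2.5 dz(up) 35.4 overlap 4.0 | ty 0.25 tx -0.03 tz -3.54 cm
0.54 axis -0.9 dx 4.4 dz(up) 39.5 overlap 4.0 | ty 0.44 tx -0.05 tz -3.95 cm
0.64 axis 1.4 dx 6.7 dz(up) 43.4 overlap 4.0 | ty 0.67 tx -0.08 tz -4.34 cm
0.74 axis 4.1 dx 9.4 dz(up) 47.0 overlap 4.0 | ty 0.93 tx -0.11 tz -4.70 cm
0.84 axis 7.1 dx 12.4 dz(up) 50.3 overlap 4.0 | ty 1.23 tx -0.15 tz -5.03 cm
0.94 axis 10.4 dx 15.7 dz(up) 53.4 overlap 4.0 | ty 1.56 tx -0.19 tz -5.34 cm
1.04 axis 14.1 dx 19.4 dz(up) 56.0 overlap 4.0 | ty 1.92 tx -0.23 tz -5.60 cm
1.14 axis 17.9 dx 23.2 dz(up) 58.3 overlap 4.0 | ty 2.31 tx -0.28 tz -5.83 cm
1.24 axis 22.0 dx 27.3 dz(up) 60.2 overlap 4.0 | ty 2.71 tx -0.33 tz -6.02 cm
1.34 axis 26.3 dx 31.6 dz(up) 61.7 overlap 4.0 | ty 3.14 tx -0.38 tz -6.17 cm
1.44 axis 30.7 dx 36.0 dz(up) 62.8 overlap 4.0 | ty 3.57 tx -0.43 tz -6.28 cm
```

Emit:
{"method": "servo_tool", "body": {
  "targets": [
    [0, 0, -0.25, 0, -1],
    [0, 0.01, -0.45, 0, -1],
    [0, -0.02, -0.65, 0, -1],
    [0.01, -0.05, -0.89, 0, -1],
    [0.01, -0.07, -1.1, 0, -1],
    [0.01, -0.08, -1.33, 0, -1],
    [0.01, -0.08, -1.55, 0, -1],
    [0.01, -0.08, -1.78, 0, -1],
    [0.01, -0.08, -1.78, 0, -1]
  ]
}}

```text
clock: 6.88
eef_pos: [509.5, -263.0, 181.6]
ee_rot: [[-0.279, 0.96, 0.0], [0.96, 0.279, -0.0], [-0.0, 0.0, -1.0]]
contact_force: [-0.9, -0.1, -1.9]
grip_width: 15.6
```

```bash
python3 - <<'E'
from h import *
rep(); shot("w7z",130,380,60,260,.8,3); shot("sc7",185,335,155,305,1,4,"scene")
E
```

```text
6.875 console [ -6.054 -60.258] z 181.61551888396062 F [-0.946 -0.078 -1.905] Fc [-0.946  0.076] T [-0.029  0.15  -0.062] w 15.622429038516772 yaw 1.853835968873678
```

View pics/w7z.png

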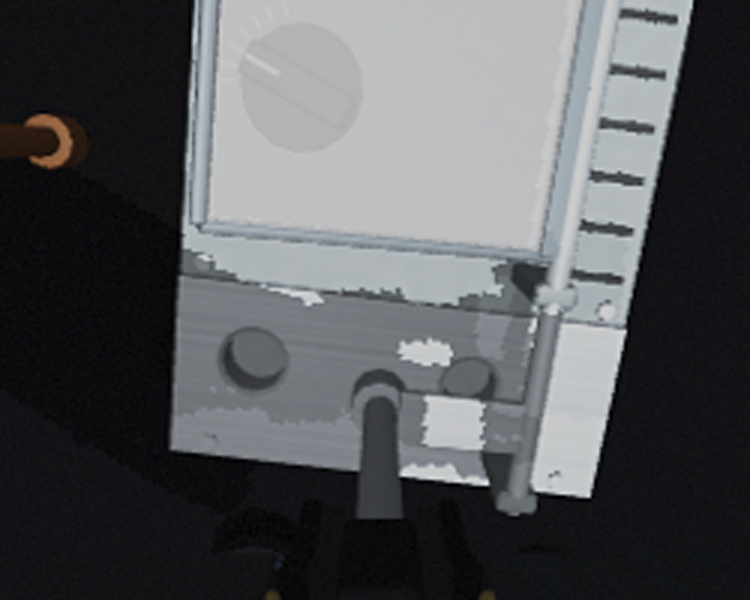

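View pics/sc7.png

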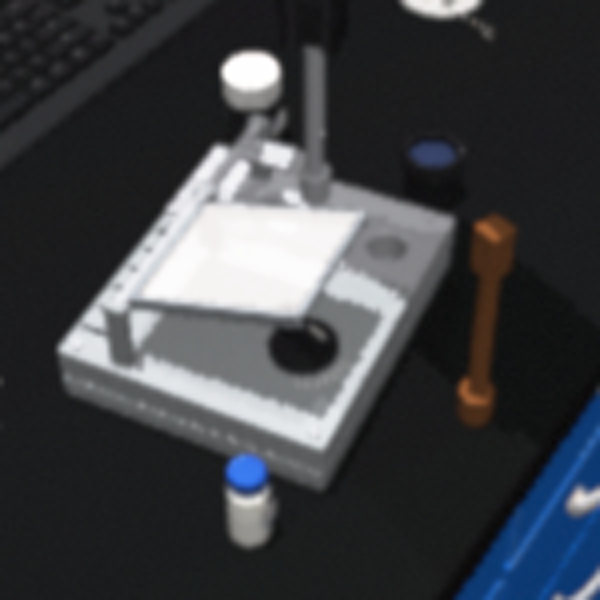

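Emit:
{"method": "servo_tool", "body": {
  "targets": [
    [0, 0.02, -0.45, 0, -1],
    [-0.01, 0.08, -0.9, 0, -1],
    [-0.02, 0.18, -1.34, 0, -1],
    [-0.04, 0.33, -1.76, 0, -1],
    [-0.05, 0.42, -1.97, 0, -1],
    [-0.06, 0.52, -2.17, 0, -1],
    [-0.09, 0.75, -2.56, 0, -1],
    [-0.12, 1.01, -2.92, 0, -1],
    [-0.16, 1.31, -3.25, 0, -1],
    [-0.2, 1.64, -3.56, 0, -1],
    [-0.2, 1.64, -3.56, 0, -1],
    [-0.2, 1.64, -3.56, 0, -1]
  ]
}}

```text
clock: 8.48
eef_pos: [525.6, -260.5, 217.0]
ee_rot: [[-0.279, 0.96, 0.0], [0.96, 0.279, -0.0], [-0.0, -0.0, -1.0]]
contact_force: [-0.8, 0.6, -2.0]
grip_width: 15.7
```

```bash
python3 - <<'E'
from h import *
rep(); shot("w8z",130,380,60,260,.8,3); shot("sc8",185,335,135,285,1,4,"scene")
E
```

```text
8.475 console [ 10.279 -60.314] z 217.0146509558028 F [-0.819  0.592 -2.036] Fc [-0.712  0.717] T [-0.026  0.285  0.042] w 15.718635475928648 yaw 1.8537964813364132
```

View pics/w8z.png

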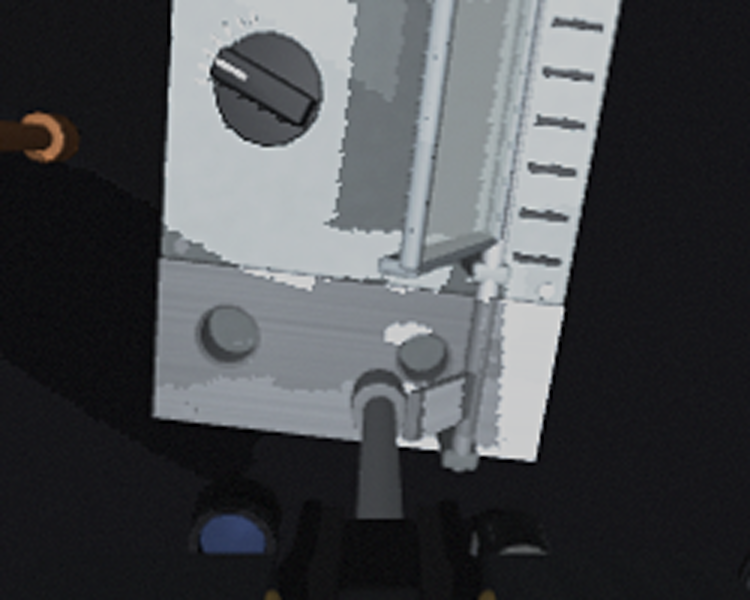

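View pics/sc8.png

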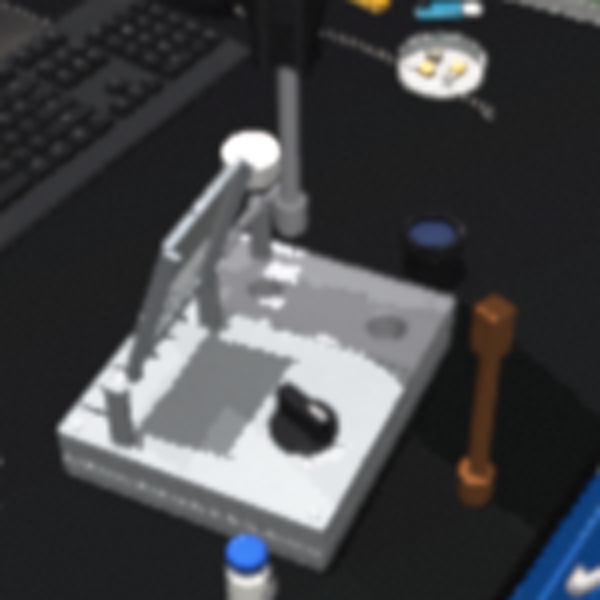

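Emit:
{"method": "servo_tool", "body": {
  "targets": [
    [-0.04, 0.3, 0, 0, -1],
    [-0.07, 0.6, 0, 0, -1],
    [-0.1, 0.9, 0, 0, -1],
    [-0.12, 1.14, 0.1, 0, -1],
    [-0.12, 1.14, 0.5, 0, -1],
    [-0.12, 1.14, 0.9, 0, -1],
    [-0.12, 1.14, 1.3, 0, -1],
    [-0.12, 1.14, 1.7, 0, -1],
    [-0.12, 1.14, 1.7, 0, -1]
  ]
}}

```text
clock: 9.7
eef_pos: [536.7, -258.3, 199.4]
ee_rot: [[-0.279, 0.96, -0.001], [0.96, 0.279, 0.0], [0.001, -0.0, -1.0]]
contact_force: [-0.4, 0.1, -1.2]
grip_width: 15.7
```

```bash
python3 - <<'E'
from h import *
rep(); shot("w9z",130,380,60,260,.8,3)
E
```

```text
9.7 console [ 21.592 -59.968] z 199.40804454936304 F [-0.448  0.059 -1.243] Fc [-0.433  0.13 ] T [-0.074  0.285 -0.027] w 15.691096087471847 yaw 1.853763753097079
```

View pics/w9z.png

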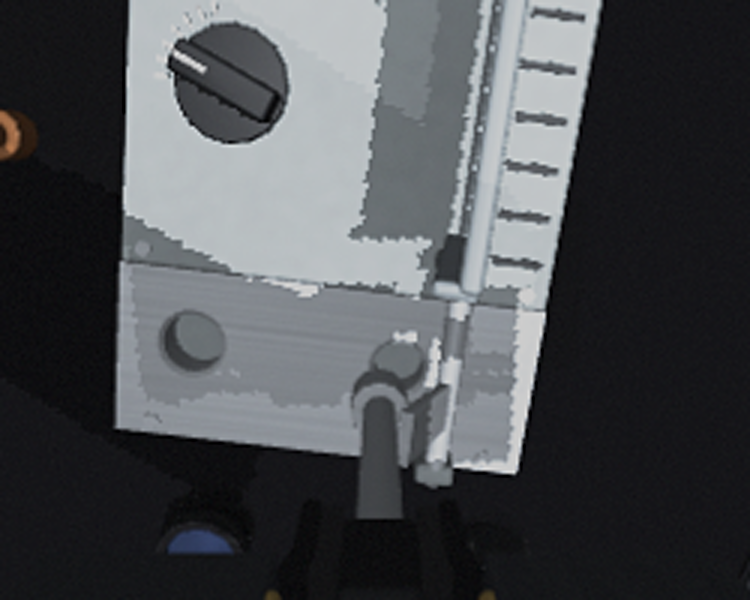

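Emit:
{"method": "servo_tool", "body": {
  "targets": [
    [0, 0, 0.4, 0, -1],
    [0, 0, 0.8, 0, -1],
    [0, 0, 1.2, 0, -1],
    [0, 0, 1.6, 0, -1],
    [0, 0, 2.0, 0, -1],
    [0, 0, 2.4, 0, -1],
    [0, 0, 2.8, 0, -1],
    [0, 0, 3.2, 0, -1],
    [0, 0, 3.4, 0, -1],
    [0, 0, 3.4, 0, -1]
  ]
}}

```text
clock: 11.0
eef_pos: [536.8, -258.3, 165.7]
ee_rot: [[-0.279, 0.96, -0.0], [0.96, 0.279, 0.0], [0.0, -0.0, -1.0]]
contact_force: [-0.7, -0.4, -1.3]
grip_width: 15.4
```

```bash
python3 - <<'E'
from h import *
rep(); shot("w10z",180,340,130,250,.8,5)
E
```

```text
11.0 console [ 21.743 -60.004] z 165.69105326479803 F [-0.651 -0.431 -1.293] Fc [-0.712 -0.321] T [-0.05   0.252 -0.006] w 15.419042013940556 yaw 1.8538203335328058
```

View pics/w10z.png

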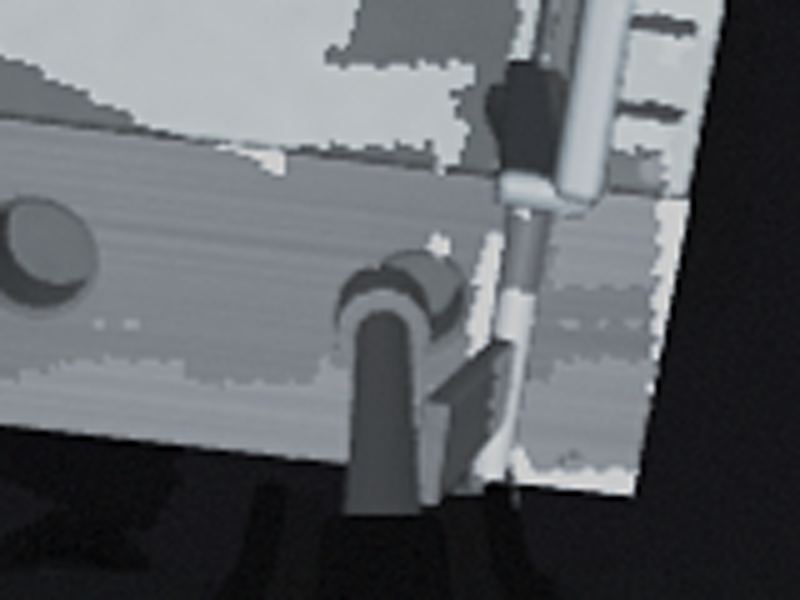

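```bash
python3 - <<'E'
from h import *
p=np.load("p.npy");s=robot.get_state();m=robot.camera_model("wrist")
th=np.linspace(0,2*np.pi,60)
im=cv2.imread("pics/w10z.png")
def dr(Q,col,w=False):
    q=(proj("wrist",Q if w else c2w(p,Q),s,m)-[180,130]+.5)*5-.5
    cv2.polylines(im,[np.round(q).astype(int)],False,col,1)
for cx,r in((29.5,10.5),(29.5,12.5),(-55,12),(-55,14)):
    dr(np.c_[cx+r*np.cos(th),-60+r*np.sin(th),th*0+(40 if r in(12.5,14) else 38)],(0,0,255))
dr([(-85,-100,40),(85,-100,40),(85,100,40)],(0,255,0));dr([(-85,-30,40),(85,-30,40)],(0,255,0))
t=s["eef_pos"]
for zz,r in((120,8.5),(98,10),(98,5.5)):
    dr(np.c_[t[0]+r*np.cos(th),t[1]+r*np.sin(th),th*0+t[2]-zz],(255,0,0),True)
cv2.imwrite("pics/ov.png",im)
E
```

```text
(no output)
```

View pics/ov.png

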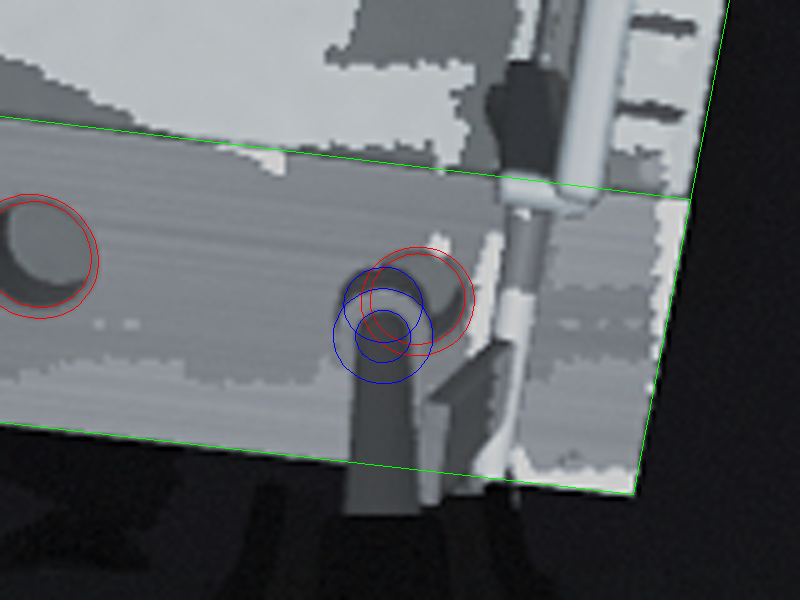

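Emit:
{"method": "servo_tool", "body": {
  "targets": [
    [-0.03, 0.2, 0, 0, -1],
    [-0.05, 0.4, 0, 0, -1],
    [-0.07, 0.6, 0, 0, -1],
    [-0.09, 0.76, 0, 0, -1],
    [-0.09, 0.76, 0, 0, -1],
    [-0.09, 0.76, 0, 0, -1]
  ]
}}

```text
clock: 11.8
eef_pos: [544.5, -257.1, 165.9]
ee_rot: [[-0.279, 0.96, 0.0], [0.96, 0.279, 0.0], [0.0, 0.0, -1.0]]
contact_force: [-1.2, 0.1, -0.6]
grip_width: 15.5
```

```bash
python3 - <<'E'
from h import *
s=rep(); shot("w11z",180,340,130,250,.8,5)
p=np.load("p.npy");m=robot.camera_model("wrist")
th=np.linspace(0,2*np.pi,60)
im=cv2.imread("pics/w11z.png")
def dr(Q,col,w=False):
    q=(proj("wrist",Q if w else c2w(p,Q),s,m)-[180,130]+.5)*5-.5
    cv2.polylines(im,[np.round(q).astype(int)],False,col,1)
dr(np.c_[29.5+12.5*np.cos(th),-60+12.5*np.sin(th),th*0+40],(0,0,255))
dr([(-85,-100,40),(85,-100,40),(85,100,40)],(0,255,0));dr([(-85,-30,40),(85,-30,40)],(0,255,0))
t=s["eef_pos"]
for zz,r in((98,10),(98,5.5)):
    dr(np.c_[t[0]+r*np.cos(th),t[1]+r*np.sin(th),th*0+t[2]-zz],(255,0,0),True)
cv2.imwrite("pics/ov11.png",im)
E
```

```text
11.8 console [ 29.481 -60.044] z 165.9297588097851 F [-1.181  0.056 -0.636] Fc [-1.156  0.246] T [-0.089  0.26   0.034] w 15.494294579247738 yaw 1.8538232359260807
```

View pics/ov11.png

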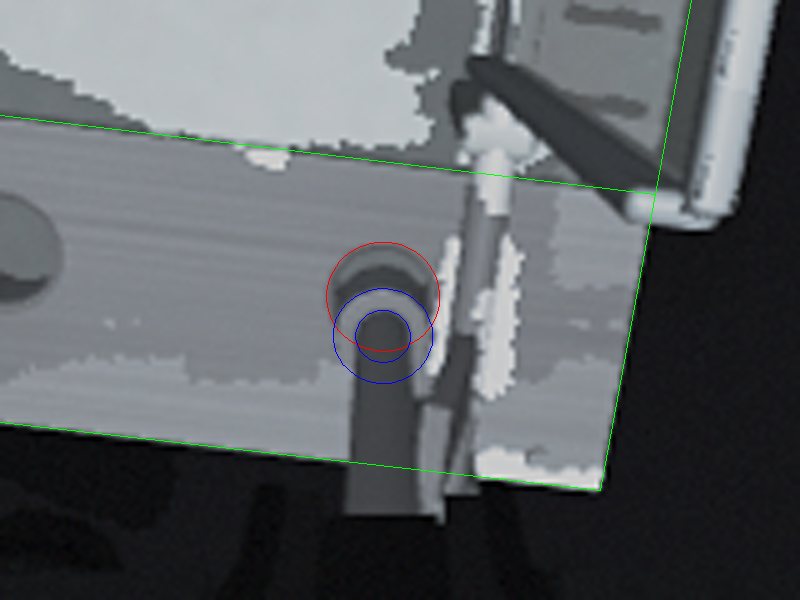

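Emit:
{"method": "servo_tool", "body": {
  "targets": [
    [0, 0, 0.2, 0, -1],
    [0, 0, 0.4, 0, -1],
    [0, 0, 0.6, 0, -1],
    [0, 0, 0.8, 0, -1],
    [0, 0, 1.0, 0, -1],
    [0, 0, 1.0, 0, -1]
  ]
}}

```text
clock: 12.6
eef_pos: [544.3, -257.1, 155.6]
ee_rot: [[-0.279, 0.96, -0.0], [0.96, 0.279, 0.0], [0.0, -0.0, -1.0]]
contact_force: [-0.9, -1.2, -1.7]
grip_width: 15.4
```

```bash
python3 - <<'E'
from h import *
s=rep()
E
```

```text
12.6 console [ 29.282 -60.013] z 155.6318428540402 F [-0.927 -1.218 -1.696] Fc [-1.111 -1.053] T [-0.085  0.17   0.033] w 15.386685435943052 yaw 1.8537769171034995
```

Emit:
{"method": "servo_tool", "body": {
  "targets": [
    [0, 0, 0.2, 0, -1],
    [0, 0, 0.4, 0, -1],
    [0, 0, 0.6, 0, -1],
    [0, 0, 0.8, 0, -1],
    [0, 0, 1.0, 0, -1],
    [0, 0, 1.0, 0, -1]
  ]
}}

```text
clock: 13.35
eef_pos: [544.3, -257.1, 145.6]
ee_rot: [[-0.279, 0.96, -0.0], [0.96, 0.279, 0.0], [0.0, -0.0, -1.0]]
contact_force: [-1.3, 0.5, -2.5]
grip_width: 15.2
```

```bash
python3 - <<'E'
from h import *
s=rep(); shot("w12z",180,340,130,250,.8,5)
E
```

```text
13.35 console [ 29.271 -60.022] z 145.64360358381228 F [-1.274  0.458 -2.504] Fc [-1.183  0.658] T [-0.073  0.172  0.042] w 15.246475323014845 yaw 1.8537430449493497
```

View pics/w12z.png

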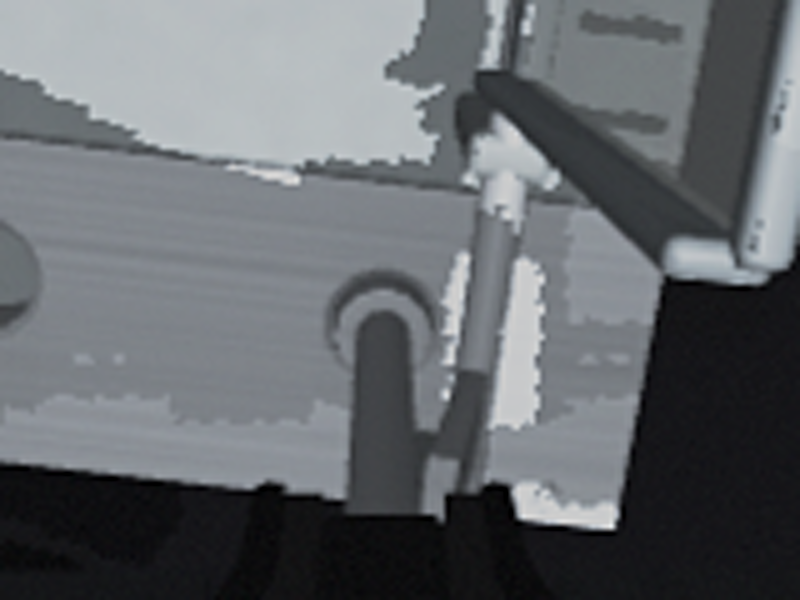

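Emit:
{"method": "servo_tool", "body": {
  "targets": [
    [0, 0, 0.15, 0, -1],
    [0, 0, 0.3, 0, -1],
    [0, 0, 0.45, 0, -1],
    [0, 0, 0.6, 0, -1],
    [0, 0, 0.6, 0, -1]
  ]
}}

```text
clock: 14.02
eef_pos: [544.4, -257.1, 139.7]
ee_rot: [[-0.279, 0.96, -0.0], [0.96, 0.279, 0.0], [0.0, -0.0, -1.0]]
contact_force: [-1.1, -0.8, -2.0]
grip_width: 15.6
```

```bash
python3 - <<'E'
from h import *
s=rep()
E
```

```text
14.025 console [ 29.345 -60.039] z 139.72945580943284 F [-1.082 -0.837 -2.045] Fc [-1.203 -0.651] T [-0.107  0.184 -0.019] w 15.622656279386373 yaw 1.8537251641814787
```

Emit:
{"method": "servo_tool", "body": {
  "targets": [
    [0, 0, 0.06, 0, -1],
    [0, 0, 0.12, 0, -1],
    [0, 0, 0.12, 0, -1]
  ]
}}

```text
clock: 14.4
eef_pos: [544.4, -257.1, 138.7]
ee_rot: [[-0.279, 0.96, -0.0], [0.96, 0.279, 0.0], [0.0, -0.0, -1.0]]
contact_force: [-2.0, -0.2, -0.9]
grip_width: 15.6
```

```bash
python3 - <<'E'
from h import *
s=rep()
E
```

```text
14.4 console [ 29.415 -60.094] z 138.732203621138 F [-1.956 -0.157 -0.929] Fc [-1.955  0.161] T [-0.026  0.256  0.012] w 15.552679105970658 yaw 1.8537444754109338
```

Emit:
{"method": "servo_tool", "body": {
  "targets": [
    [0, 0, 0.06, 0, -1],
    [0, 0, 0.06, 0, -1]
  ]
}}

```text
clock: 14.65
eef_pos: [544.5, -257.1, 138.2]
ee_rot: [[-0.279, 0.96, 0.0], [0.96, 0.279, -0.0], [-0.0, 0.0, -1.0]]
contact_force: [-1.3, 0.7, 0.1]
grip_width: 15.8
```

```bash
python3 - <<'E'
from h import *
s=rep()
E
```

```text
14.65 console [ 29.481 -60.076] z 138.23034745276925 F [-1.295  0.681  0.106] Fc [-1.168  0.881] T [-0.041  0.22   0.009] w 15.755575436417383 yaw 1.8538082986697968
```

Emit:
{"method": "servo_tool", "body": {
  "targets": [
    [0, 0, 0, 0, -0.5],
    [0, 0, 0, 0, -0.3],
    [0, 0, 0, 0, -0.2],
    [0, 0, 0, 0, -0.2]
  ]
}}

```text
clock: 15.15
eef_pos: [544.5, -257.1, 138.2]
ee_rot: [[-0.279, 0.96, 0.0], [0.96, 0.279, 0.0], [0.0, 0.0, -1.0]]
contact_force: [-0.2, -0.1, 0.2]
grip_width: 33.8
```

```bash
python3 - <<'E'
from h import *
s=rep(); shot("w13z",130,380,80,280,1.2,3); shot("sc13",185,335,135,285,1,4,"scene")
E
```

```text
15.15 console [ 29.481 -60.033] z 138.15181425058358 F [-0.22  -0.069  0.191] Fc [-0.228 -0.033] T [-0.044 -0.056  0.024] w 33.77006039457913 yaw 1.853802041430268
```

View pics/w13z.png

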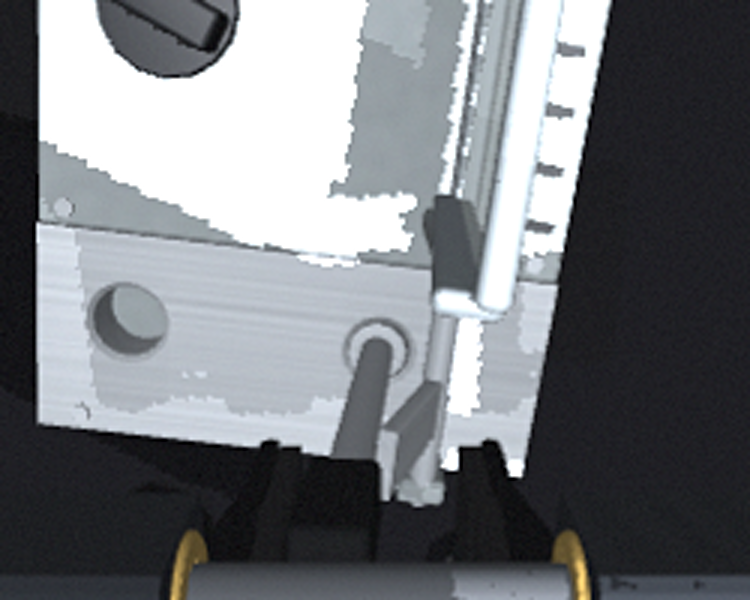

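View pics/sc13.png

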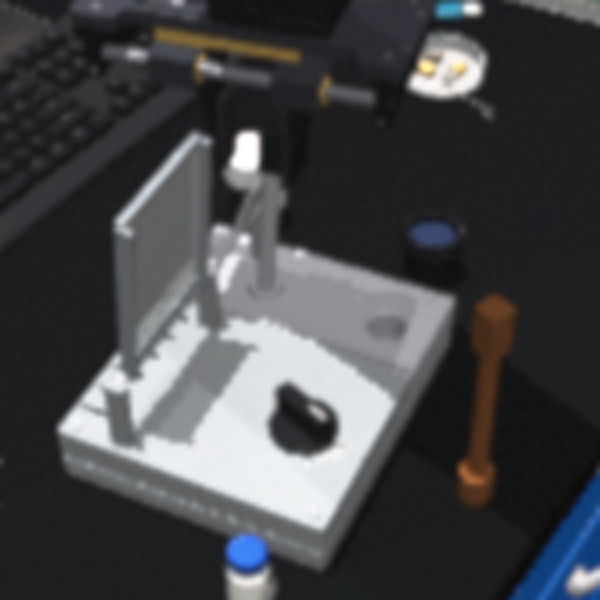

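Emit:
{"method": "servo_tool", "body": {
  "targets": [
    [0, 0, 0, 0, 0.1],
    [0, 0, 0, 0, 0.3],
    [0, 0, 0, 0, 0.3],
    [0, 0, 0, 0, 0.3]
  ]
}}

```text
clock: 15.75
eef_pos: [544.5, -257.1, 138.2]
ee_rot: [[-0.279, 0.96, 0.0], [0.96, 0.279, 0.0], [0.0, 0.0, -1.0]]
contact_force: [-0.1, 0.3, 0.8]
grip_width: 55.7
```

```bash
python3 - <<'E'
from h import *
s=rep(); shot("w14z",130,380,80,280,1.2,3)
E
```

```text
15.75 console [ 29.469 -60.056] z 138.1815098571651 F [-0.064  0.26   0.766] Fc [-0.021  0.267] T [ 0.025 -0.105 -0.02 ] w 55.72756591187058 yaw 1.853780371797115
```

View pics/w14z.png

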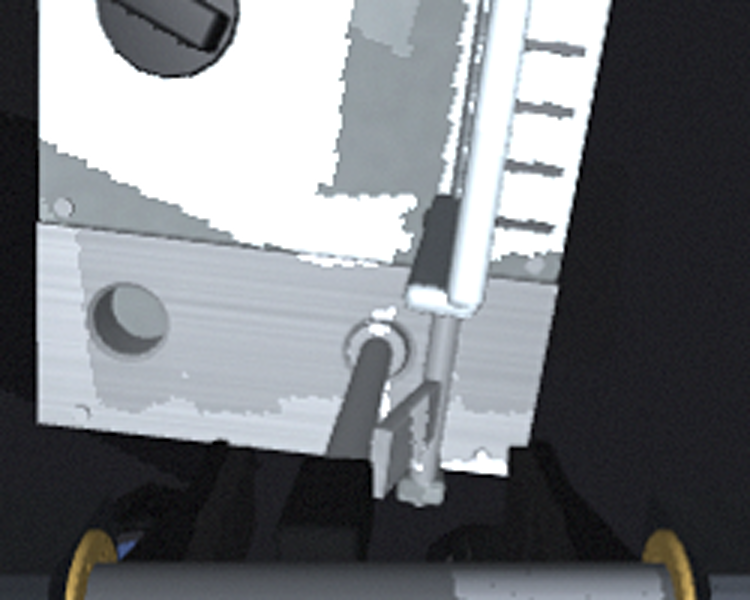

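```bash
python3 - <<'E'
from h import *
s=robot.get_state();print(s["joint_positions"])
m=robot.camera_model("scene");p=np.load("p.npy")
uv=np.array([[[303.7,258.0]]]);q=cv2.undistortPoints(uv,m["mtx"],m["D"]).ravel()
E=m["extrinsics"];d=E[:3,:3]@np.r_[q,1];t=-E[2,3]/d[2];w=E[:3,3]+t*d
c,sn=np.cos(p[2]),np.sin(p[2]);R=np.array([[c,sn],[-sn,c]])
print(w,R@(w[:2]-p[:2]))
E
```

```text
[ 39.137  18.471 -21.946  95.965   7.39   66.989  31.529]
[ 364.426 -215.415    0.   ] [-141.488   10.156]
```

Emit:
{"method": "servo_tool", "body": {
  "targets": [
    [0, 0, -1.5, 0, 0.3],
    [0, 0, -4, 0, 0.3],
    [0, 0, -7, 0, 0.3],
    [0, 0, -10, 0, 0.3],
    [0, 0, -10, 0, 0.3]
  ]
}}

```text
clock: 16.42
eef_pos: [545.9, -257.5, 242.0]
ee_rot: [[-0.279, 0.96, 0.005], [0.96, 0.279, -0.002], [-0.004, 0.004, -1.0]]
contact_force: [0.3, -0.6, -1.0]
grip_width: 56.7
```

```bash
python3 - <<'E'
from h import *
s=rep(); shot("w15z",130,380,50,250,1.0,3);shot("sc15",185,335,135,285,1.3,4,"scene");rep()
E
```

```text
16.425 console [ 30.809 -60.68 ] z 242.0229783027893 F [ 0.269 -0.594 -0.971] Fc [ 0.169 -0.63 ] T [-0.034 -0.101  0.004] w 56.70574870855582 yaw 1.8537545410613792
16.525 console [ 29.523 -60.074] z 238.75718887053014 F [0.096 0.616 0.267] Fc [0.194 0.593] T [ 0.044 -0.115  0.042] w 56.38012788702033 yaw 1.8538122562456527
```

View pics/w15z.png

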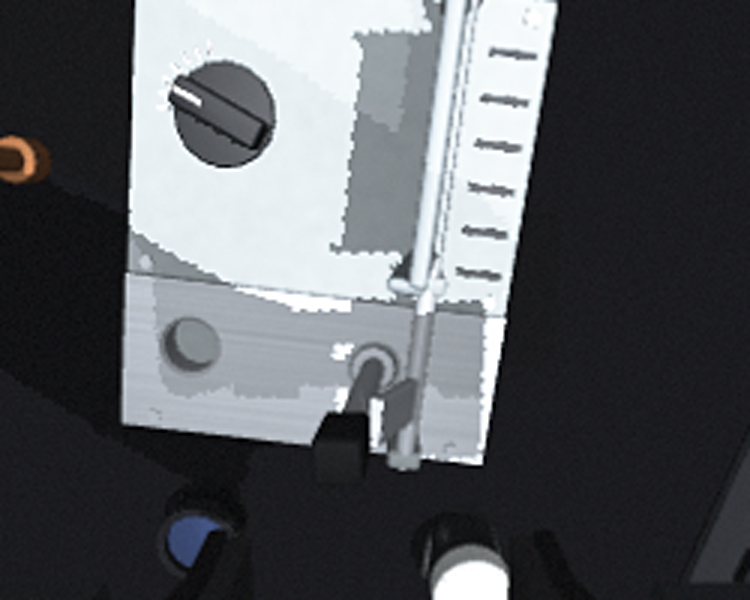

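View pics/sc15.png

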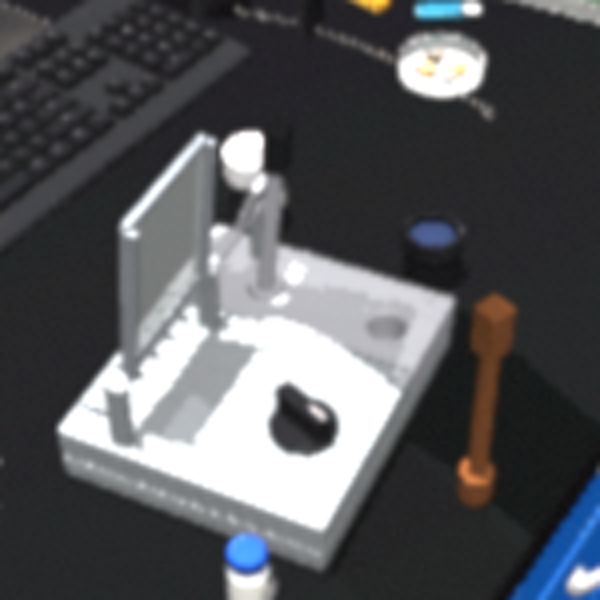

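```bash
python3 - <<'E'
from h import *
s=robot.get_state();p=np.load("p.npy")
s["eef_pos"]=np.array([545.2,-257.3,240.])
pr=lambda Q:(proj("wrist",c2w(p,Q),s)-[130,50]+.5)*3-.5
print("hole",pr([(29.5,-60,40)]))
for f in(0,.05,.1,.15):
    print(f,"headtop",pr([(29.5-152*np.sin(f),-60,18+152*np.cos(f)),(29.5-120*np.sin(f),-60,18+120*np.cos(f)),(29.5-22*np.sin(f),-60,40)]).ravel())
# knob
from math import atan2
print(pr([(-45,40,64.5)]))
for th in(.2,.3,.4,.5): 
    u=np.array([-np.cos(th),np.sin(th)])*19; print(th,pr([(-45+u[0],40+u[1],64.5),(-45-u[0],40-u[1],64.5)]).ravel())
E
```

```text
hole [[377.937 371.103]]
0 headtop [377.226 468.526 377.46  436.43  377.937 371.103]
0.05 headtop [352.235 465.455 359.912 434.264 375.534 370.818]
0.1 headtop [327.365 461.968 342.436 431.84  373.136 370.533]
0.15 headtop [302.791 458.093 325.133 429.171 370.749 370.25 ]
[[217.516 111.845]]
0.2 [169.796  95.336 264.771 128.229]
0.3 [171.243  90.377 263.188 133.068]
0.4 [173.161  85.619 261.159 137.681]
0.5 [175.533  81.111 258.704 142.025]
```

Emit:
{"method": "servo_tool", "body": {
  "targets": [
    [1, -1.1, 0, -0.15, -0.5],
    [2.3, -2.5, 0, -0.32, -1],
    [3.7, -3.9, 0, -0.48, -1],
    [5.1, -5.3, 0, -0.65, -1],
    [6.4, -6.6, 0, -0.82, -1],
    [7.6, -7.8, 0, -0.98, -1],
    [8.74, -9.02, 0, -1.15, -1],
    [8.74, -9.02, 0, -1.31, -1],
    [8.74, -9.02, 0, -1.45, -1],
    [8.74, -9.02, 0, -1.45, -1]
  ],
  "squeeze": 15
}}

```text
clock: 17.77
eef_pos: [433.0, -198.2, 237.5]
ee_rot: [[-0.987, -0.161, -0.001], [-0.161, 0.987, 0.001], [0.001, 0.001, -1.0]]
contact_force: [0.0, 0.7, 0.3]
grip_width: 0.6
```

```bash
python3 - <<'E'
from h import *
s=rep(); print(s["joint_positions"]); shot("w16z",130,380,80,280,1.3,3); shot("sc16",185,335,135,285,1.3,4,"scene");rep()
pr=lambda Q:(proj("wrist",c2w(np.load("p.npy"),Q),s)-[130,80]+.5)*3-.5
print(pr([(-45,40,64.5)]))
for th in(.2,.3,.4,.5): 
    u=np.array([-np.cos(th),np.sin(th)])*19; print(th,pr([(-45+u[0],40+u[1],64.5),(-45-u[0],40-u[1],64.5)]).ravel())
E
```

```text
17.775 console [-71.077  16.043] z 237.5441747556067 F [0.029 0.659 0.273] Fc [0.135 0.645] T [ 0.087 -0.123  0.024] w 0.5753922287400977 yaw -2.980354148453772
[ 47.045  -0.314 -27.385 104.643  -0.16   75.703 118.939]
17.875 console [-70.913  15.965] z 237.71109797438035 F [-0.714  0.42   0.299] Fc [-0.637  0.53 ] T [ 0.149 -0.148 -0.009] w 0.5640772026469462 yaw -2.982748889952846
[[434.167 355.191]]
0.2 [443.883 313.6   424.75  395.476]
0.3 [448.179 314.663 420.578 394.48 ]
0.4 [452.328 316.135 416.536 393.096]
0.5 [456.287 318.001 412.662 391.337]
```

View pics/w16z.png

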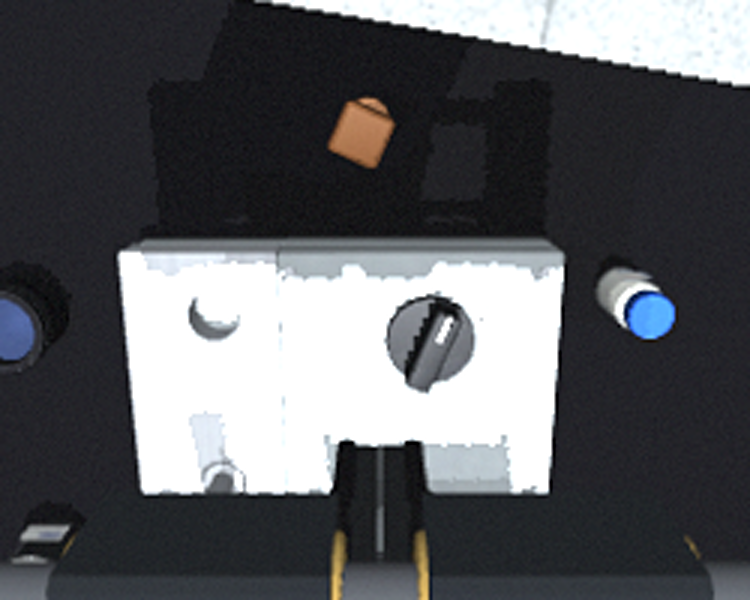

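View pics/sc16.png

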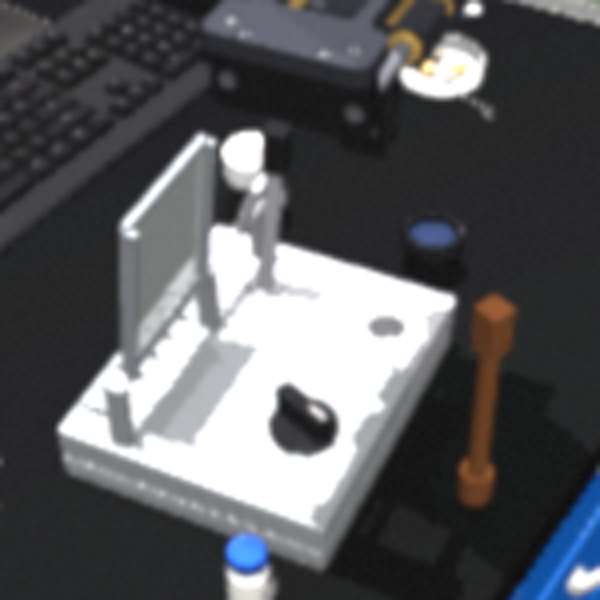

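Emit:
{"method": "servo_tool", "body": {
  "targets": [
    [0, 0, 3, 0, -1],
    [0, 0, 6, 0, -1],
    [0, 0, 9, 0, -1],
    [0, 0, 12, 0, -1],
    [0, 0, 14.5, 0, -1],
    [0, 0, 16.5, 0, -1],
    [0, 0, 18.0, 0, -1],
    [0, 0, 18.5, 0, -1],
    [0, 0, 18.5, 0, -1]
  ]
}}

```text
clock: 19.0
eef_pos: [433.5, -198.4, 53.3]
ee_rot: [[-0.987, -0.161, -0.0], [-0.161, 0.987, 0.0], [0.0, 0.0, -1.0]]
contact_force: [-0.4, -0.3, 0.8]
grip_width: 0.4
```

```bash
python3 - <<'E'
from h import *
s=rep(); shot("w17z",180,340,130,290,1.3,4); shot("sc17",185,335,135,285,1.3,4,"scene");rep()
E
```

```text
19.0 console [-70.547  15.788] z 53.28819899842944 F [-0.376 -0.293  0.816] Fc [-0.419 -0.228] T [ 0.102 -0.154  0.015] w 0.4046052833749791 yaw -2.9799410861276616
19.1 console [-70.194  15.562] z 53.81652964792476 F [-0.02   0.116  0.142] Fc [-0.001  0.118] T [ 0.065 -0.102  0.015] w 0.7194683278044912 yaw -2.9797470880284695
```

View pics/w17z.png

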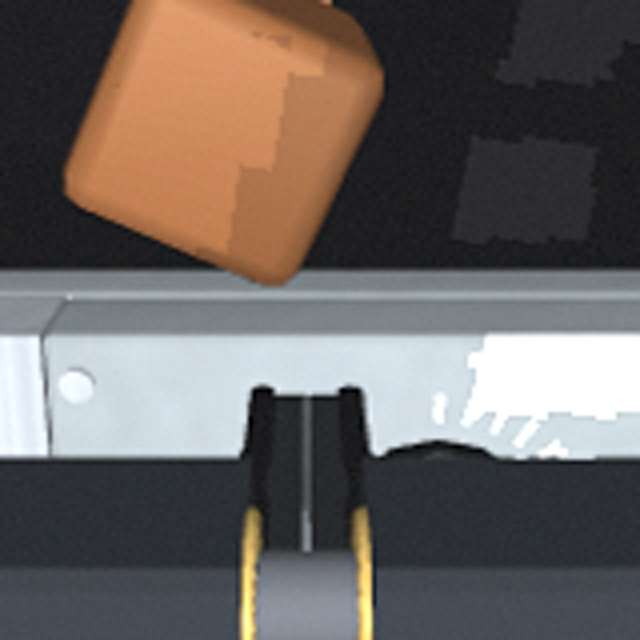

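View pics/sc17.png

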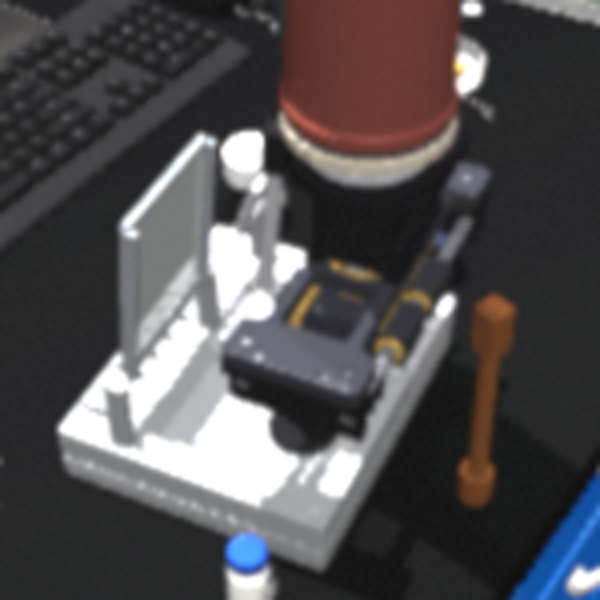

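```bash
python3 - <<'E'
import numpy as np
r=12;h=10
for th in [.3,.4,.5,.6,.7,.8,.9,1.0,1.1,1.2,1.25,1.3,1.4]:
    u=np.array([-np.cos(th),np.sin(th)]);n=np.array([np.sin(th),np.cos(th)])
    C=np.array([-45,40])+r*u-6*n-[9.5,h]
    d=C-[-70.3,15.7]; print(th,C.round(1),"tx %.2f ty %.2f"%(-d[0]/10,d[1]/10))
E
```

```text
0.3 [-67.7  27.8] tx -0.26 ty 1.21
0.4 [-67.9  29.1] tx -0.24 ty 1.34
0.5 [-67.9  30.5] tx -0.24 ty 1.48
0.6 [-67.8  31.8] tx -0.25 ty 1.61
0.7 [-67.5  33.1] tx -0.28 ty 1.74
0.8 [-67.2  34.4] tx -0.31 ty 1.87
0.9 [-66.7  35.7] tx -0.36 ty 2.00
1.0 [-66.   36.9] tx -0.43 ty 2.12
1.1 [-65.3  38. ] tx -0.50 ty 2.23
1.2 [-64.4  39. ] tx -0.59 ty 2.33
1.25 [-64.   39.5] tx -0.63 ty 2.38
1.3 [-63.5  40. ] tx -0.68 ty 2.43
1.4 [-62.5  40.8] tx -0.78 ty 2.51
```

Emit:
{"method": "servo_tool", "body": {
  "targets": [
    [-0.15, 0.5, 0, 0, -1],
    [-0.25, 0.9, 0, 0, -1],
    [-0.26, 1.1, 0, 0, -1],
    [-0.25, 1.21, 0, 0, -1],
    [-0.24, 1.34, 0, 0, -1],
    [-0.24, 1.48, 0, 0, -1],
    [-0.25, 1.61, 0, 0, -1],
    [-0.28, 1.74, 0, 0, -1],
    [-0.31, 1.87, 0, 0, -1],
    [-0.36, 2.0, 0, 0, -1]
  ]
}}

```text
clock: 20.35
eef_pos: [433.5, -179.3, 53.2]
ee_rot: [[-0.987, -0.16, -0.0], [-0.16, 0.987, -0.001], [0.0, -0.001, -1.0]]
contact_force: [-0.5, -5.3, -0.8]
grip_width: 0.5
```

```bash
python3 - <<'E'
from h import *
s=rep(); shot("w18z",130,380,80,280,1.3,3); shot("sc18",185,335,135,285,1.6,4,"scene");rep()
E
```

```text
20.35 console [-67.527  34.683] z 53.23298092687482 F [-0.537 -5.345 -0.763] Fc [-1.393 -5.189] T [-1.166  0.029 -0.066] w 0.47428569331139553 yaw -2.9805347984538537
20.45 console [-67.45   34.918] z 53.218371659762965 F [ 0.431 -5.011  0.044] Fc [-0.384 -5.015] T [-0.976  0.013 -0.022] w 0.5815435490265572 yaw -2.9802698880493077
```

View pics/sc18.png

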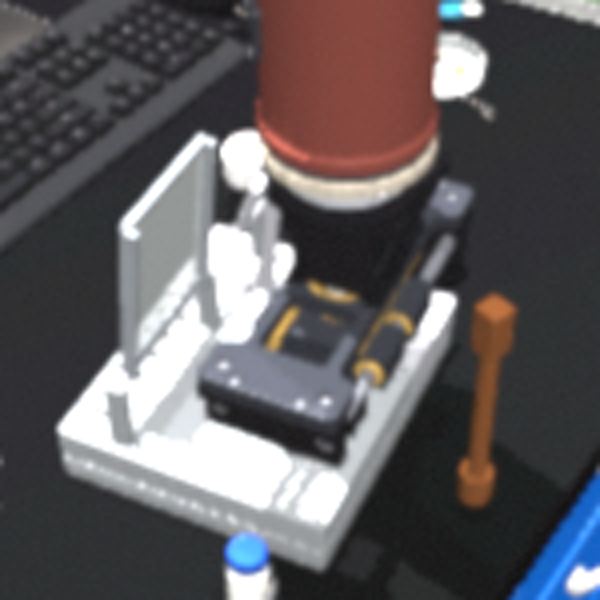

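Emit:
{"method": "servo_tool", "body": {
  "targets": [
    [-0.07, 0.12, 0, 0, -1],
    [-0.14, 0.23, 0, 0, -1],
    [-0.23, 0.33, 0, 0, -1],
    [-0.28, 0.39, 0, 0, -1],
    [-0.34, 0.44, 0, 0, -1],
    [-0.34, 0.44, 0, 0, -1]
  ]
}}

```text
clock: 21.2
eef_pos: [435.4, -174.4, 53.1]
ee_rot: [[-0.987, -0.16, -0.002], [-0.16, 0.987, -0.001], [0.002, -0.001, -1.0]]
contact_force: [-2.7, -7.2, 2.0]
grip_width: 0.4
```

```bash
python3 - <<'E'
from h import *
s=rep()
E
```

```text
21.2 console [-64.861  39.148] z 53.06803026083759 F [-2.685 -7.205  2.02 ] Fc [-3.813 -6.677] T [-1.373  0.678 -0.051] w 0.3927569352025995 yaw -2.9805765468996284
```

Emit:
{"method": "servo_tool", "body": {
  "targets": [
    [-0.1, 0.05, 0, 0, -1],
    [-0.2, 0.1, 0, 0, -1],
    [-0.2, 0.1, 0, 0, -1]
  ]
}}

```text
clock: 21.58
eef_pos: [435.7, -174.3, 53.0]
ee_rot: [[-0.987, -0.159, -0.004], [-0.159, 0.987, -0.002], [0.005, -0.001, -1.0]]
contact_force: [-8.5, -9.1, 6.6]
grip_width: 0.3
```

```bash
python3 - <<'E'
from h import *
s=rep()
E
```

```text
21.575 console [-64.499  39.254] z 52.96029341353639 F [-8.5   -9.128  6.597] Fc [-9.863 -7.636] T [-2.081  1.964  0.019] w 0.2874603311386853 yaw -2.9816906496948117
```

Emit:
{"method": "servo_tool", "body": {
  "targets": [
    [0.3, -0.2, 0, 0, -1],
    [0.8, -0.6, 0, 0, -1],
    [1.0, -1.0, -1, 0, -1],
    [1.0, -1.0, -4, 0, -1],
    [1.0, -1.0, -8, 0, -1],
    [1.0, -1.0, -13, 0, -1],
    [1.0, -1.0, -18, 0, -1],
    [1.0, -1.0, -18, 0, -1]
  ]
}}

```text
clock: 22.58
eef_pos: [432.1, -183.8, 237.8]
ee_rot: [[-0.987, -0.162, 0.007], [-0.162, 0.987, -0.003], [-0.006, -0.004, -1.0]]
contact_force: [-0.1, 0.3, -0.9]
grip_width: 0.4
```

```bash
python3 - <<'E'
from h import *
s=rep(); shot("w19z",130,380,80,280,1.0,3); shot("sc19",185,335,135,285,1.3,4,"scene");rep()
pr=lambda Q:(proj("wrist",c2w(np.load("p.npy"),Q),s)-[130,80]+.5)*3-.5
for th in(1.0,1.1,1.2,1.25): 
    u=np.array([-np.cos(th),np.sin(th)])*19; q=pr([(-45+u[0],40+u[1],64.5),(-45-u[0],40-u[1],64.5)]).ravel();print(th,q,np.arctan2(q[1]-q[3],q[0]-q[2]))
E
```

```text
22.575 console [-69.561  30.412] z 237.75825859179898 F [-0.111  0.288 -0.881] Fc [-0.063  0.302] T [ 0.085 -0.21   0.034] w 0.4123406282930339 yaw -2.978877101817724
22.675 console [-71.505  31.213] z 233.64175718240224 F [-0.111  0.116  0.183] Fc [-0.091  0.132] T [ 0.121 -0.113 -0.011] w 0.640226530809777 yaw -2.9792329737162455
1.0 [440.566 326.251 366.055 371.295] -0.5437378191215598
1.1 [442.68  329.943 363.866 367.724] -0.4470083327382952
1.2 [444.389 333.815 362.06  363.956] -0.3509530674851819
1.25 [445.086 335.806 361.306 362.01 ] -0.3031308941598418
```

View pics/w19z.png

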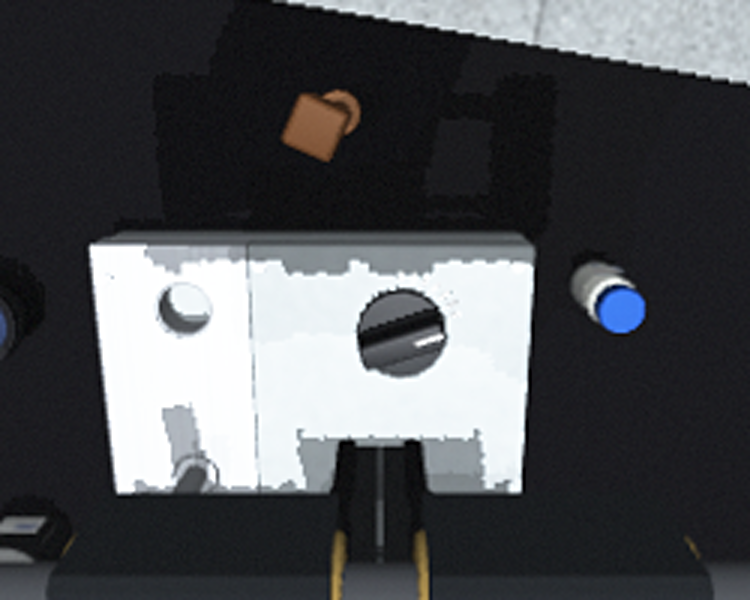

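View pics/sc19.png

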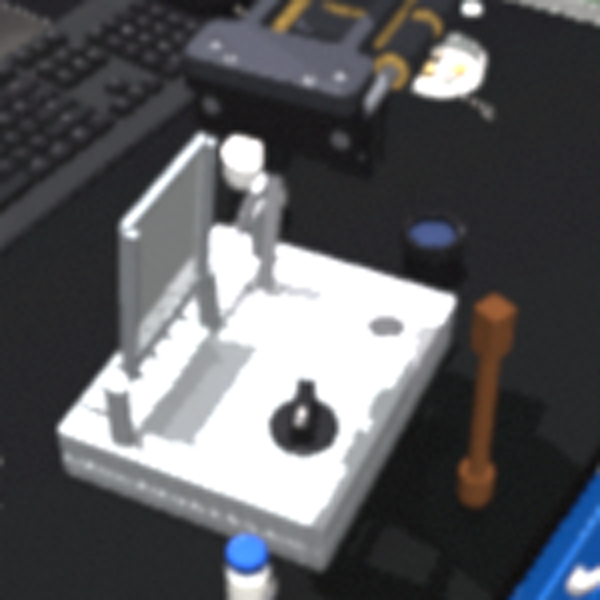

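```bash
python3 - <<'E'
import cv2
a=cv2.imread("pics/w19z.png")[280:385,340:465]; cv2.imwrite("pics/kz.png",cv2.resize(a,None,fx=5,fy=5,interpolation=cv2.INTER_CUBIC))
E
```

```text
(no output)
```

View pics/kz.png

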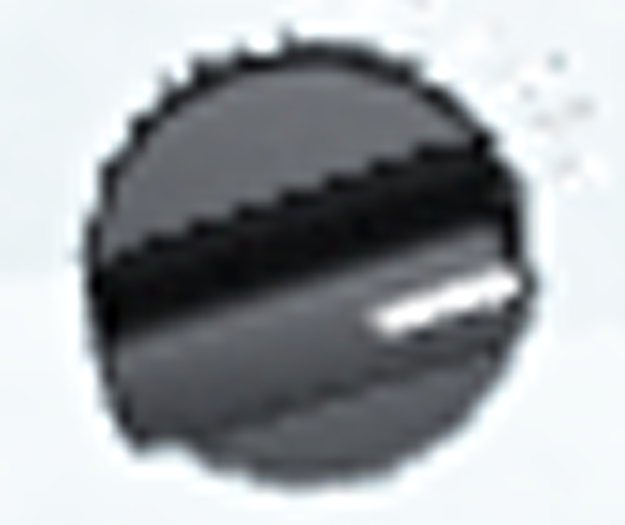

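Emit:
{"method": "servo_tool", "body": {
  "targets": [
    [1.0, 0, -2, 0, -1],
    [1.0, 0, -2, 0, -1],
    [1.0, 0, -2, 0, -1],
    [1.0, 0, -2, 0, -1]
  ]
}}

```text
clock: 23.18
eef_pos: [419.9, -184.7, 252.1]
ee_rot: [[-0.987, -0.162, -0.001], [-0.162, 0.987, 0.001], [0.001, 0.001, -1.0]]
contact_force: [0.2, 0.7, 0.3]
grip_width: 0.1
```

```bash
python3 - <<'E'
from h import *
rep(); shot("sc20",185,335,135,285,1.3,4,"scene");print(robot.sign_off())
E
```

```text
23.175 console [-81.797  31.55 ] z 252.13331515967207 F [0.201 0.651 0.296] Fc [0.304 0.61 ] T [ 0.057 -0.142  0.009] w 0.07023041830950982 yaw -2.979108306818303
the job is handed in; nothing more can be done
None
```

View pics/sc20.png

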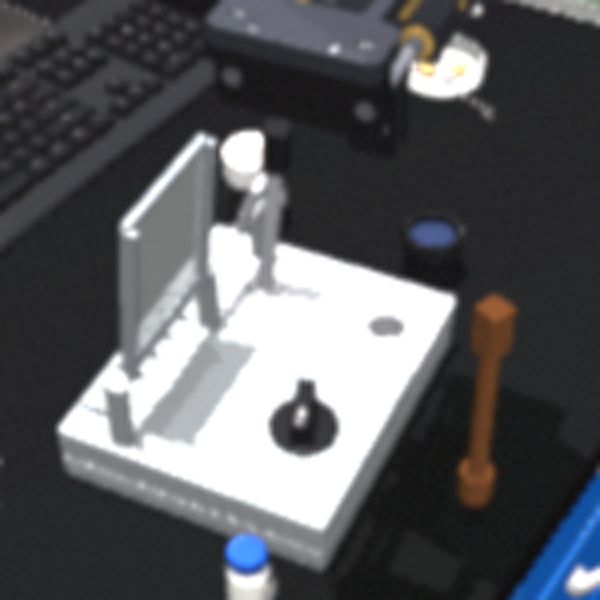

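The job is done and handed in at 23 s of the 69 s allowed. The cover is propped up on the pin and the trim knob is at its stop.

- **Pin and cover:** I lifted the cover with the pin's foot under the ear and lowered the pin into the seat hole. I let go at the same finger height as when it stood on the parking-hole floor. Forces during the lift and insertion read about 1–3 N.
- **Pin stance:** Once released, the pin leans about 0.07–0.08 rad within its hole clearance, under the 0.2 rad limit. The last picture shows the cover standing nearly upright against it.
- **Knob:** I pushed it clockwise with the closed fingers until it stopped moving, at about 13 N sideways. Its angle in the picture is about 1.25 rad, which is the end stop.
- **Clearance:** The arm was well clear and touching nothing at hand-in. The vial, canister and loupe look to be where they stood.

One check disagreed: from a high wrist view the knob appeared about 2 mm off my fitted console position. I put this down to camera calibration, since the holes and console edges matched in closer views, and the push worked.

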